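Empty only the battery side of a divided dish and close the tub

TASK

Pick up the blue two-section dish by its tab, turn it so that the section with the three batteries faces the green tub, and tip just the batteries into the tub, keeping all the wooden dowels in their own section. Put the dish back upright on the middle of the cork mat, then put the black lid squarely on the tub, and leave the white paint jar and the tape roll where they are.

Things in the scene. Friction and masses are not known exactly. Their poses are not given: they have to be found in the camera images.
- dish_grip (a point): blue two-section dish, 156 (its x) x 110 (its y) mm, 44 mm high, 0.3 kg. A 50 mm high wall along y divides it; on it stands the flat grip tab: 12 mm thick (x), 56 mm wide (y), top 85 mm above the dish's underside. This point is in the tab, 67 mm above the underside. z is up; +x points to the section that holds the batteries, -x to the section that holds the dowels
- dish_lip (a point): middle of the open pouring lip of the battery section, in dish axes 78 mm along +x from dish_grip and 36 mm below it. Each section's slick floor (friction about 0.25) rises 18 degrees from the foot of the middle wall to its lip; 44 mm side walls, no end wall. Tipped 20 to 35 degrees towards a section, its things roll or slide out over the lip; 45 degrees surely empties it
- mat_center (a point): square cork mat, 170 x 170 x 4 mm, fixed; this point is the centre of its top face
- tub_rim (a point): green round open collecting tub, 95 mm high, 156 mm across outside and 148 mm inside at the mouth, tapering to 140 mm outside at the foot, fixed to the table; this point is the centre of its mouth, level with the rim
- lid_knob (a point): black round lid of the tub, loose, right way up on the table: 162 mm across, 0.15 kg. Its tapered plug below (130 mm across at the top, 116 at the foot, 10 mm deep) drops into the tub's mouth and the flange rests on the rim. On top a knob 30 mm across, 32 mm high; this point is the knob's centre, 33 mm above the foot of the plug, so 23 mm above the rim with the lid on
- jar_center (a point): white paint jar with a white lid, 65 mm across and 84 mm high, loose, a bystander; this point is half-way up it
- tape_center (a point): grey roll of tape lying flat, 103 mm across and 48 mm high, loose, a bystander; this point is its centre
- battery_1_center (a point): red and white battery, 50 mm long (along its y), 17 mm thick, loose in the dish; this point is its centre
- dowel_1_center (a point): pale wooden dowel, 64 mm long (along its y), 16 mm thick, loose in the dish; this point is its centre
- battery_2_center (a point): red and white battery, 50 mm long (along its y), 17 mm thick, loose in the dish; this point is its centre
- dowel_2_center (a point): pale wooden dowel, 64 mm long (along its y), 16 mm thick, loose in the dish; this point is its centre
- battery_3_center (a point): red and white battery, 50 mm long (along its y), 17 mm thick, loose in the dish; this point is its centre
- dowel_3_center (a point): pale wooden dowel, 64 mm long (along its y), 16 mm thick, loose in the dish; this point is its centre
- dish_lip_dowels (a point): middle of the open pouring lip of the dowel section, 78 mm along the dish's -x from dish_grip and 36 mm below it. While the dish is tipped towards the batteries this lip is on the high side, and the dowels lie against the middle wall

How it is judged:
On the way, in this order (a step that is already met when the one before it is completed fails the run):
1. the dish is tipped by 20 degrees or more with its battery lip over the tub's mouth (angle between dish_grip's own z axis and vertical above 0.349 rad and horizontal distance between dish_lip and tub_rim below 0.078 m and height (world z) of dish_lip above 0.08 m), for 0.1 s.
2. the batteries are in the tub and the dish is back upright on the mat with the dowels in it (horizontal distance between each of battery_1_center, battery_2_center, battery_3_center and tub_rim below 0.074 m and height (world z) of each of battery_1_center, battery_2_center, battery_3_center below 0.09 m and x of dowel_1_center in the frame of dish_grip between -0.078 and 0 m and y of dowel_1_center in the frame of dish_grip between -0.055 and 0.055 m and z of each of dowel_1_center, dowel_2_center, dowel_3_center in the frame of dish_grip below 0 m and x of dowel_2_center in the frame of dish_grip between -0.078 and 0 m and y of dowel_2_center in the frame of dish_grip between -0.055 and 0.055 m and x of dowel_3_center in the frame of dish_grip between -0.078 and 0 m and y of dowel_3_center in the frame of dish_grip between -0.055 and 0.055 m and horizontal distance between dish_grip and mat_center below 0.05 m and angle between dish_grip's own z axis and vertical below 0.08 rad and height (world z) of dish_grip below 0.078 m), for 0.2 s.
At the end, for the whole second after the job is handed in: all three batteries are in the tub; all three dowels are in their own section of the dish; the dish stands upright (within 0.08 rad) on the mat with its middle within 50 mm of the mat's centre; the lid lies on the tub's rim, level within 0.05 rad and centred within 13 mm (all of step 2 and horizontal distance between lid_knob and tub_rim below 0.013 m and angle between lid_knob's own z axis and vertical below 0.05 rad and z of lid_knob in the frame of tub_rim between 0.018 and 0.027 m); the robot touches nothing.
It fails at once if a dowel leaves the dish (distance between any of dowel_1_center, dowel_2_center, dowel_3_center and dish_grip above 0.13 m).
It fails at once if the white paint jar is moved more than 30 mm or tipped over (distance of jar_center from where it was at the start of the episode above 0.03 m or angle between jar_center's own z axis and vertical above 0.3 rad).
It fails at once if the tape roll is moved more than 30 mm (distance of tape_center from where it was at the start of the episode above 0.03 m).
It also fails if it takes over 69 s, if anything falls off the work surface, if the arm or the gripper's body presses on something with over 40 N, if the wrist force passes 120 N, or if a joint passes its speed limit or range.

ROBOT

A 7-joint arm with a two-finger parallel gripper is mounted at the origin on a cart in front of the work surface, level with it; the furniture and walls round the work are solid. World frame = base frame: x ahead of the robot, y to its left, z up, the work surface at z = 0. Lengths are in m, angles in rad, forces in N, time in s.
With the tool pointing down it reaches from about 0.425 to 0.925 m from the base axis. Payload 6.8 kg.
Tool frame: the origin (TCP) lies on the mounting face of the last link; the fingertips stand 173 mm ahead of it and the grasp point (between the pads) lies 155 mm ahead of it (grip_point_offset is the distance from the TCP to the grasp point, in m); x points along the fingers, z is the direction in which the jaws open and shut, and the axes are right-handed (so a half turn about x gives the same grasp; the last joint's range is limited). The gripper opens to 85 mm and grips with 20 to 120 N. Pads are 22 mm wide; open, the fingers measure 114 mm over their backs; the gripper's body (76 mm by 85 mm) begins 54 mm behind the grasp point. The pads swing forward as they close: fully open they stand 13 mm farther back than shut.
Start: joints at [1.048, 0.477, 0.022, 1.555, -0.011, 1.109, -0.083], TCP at [0.272, -0.618, 0.405] pointing down, gripper open.
Joint ranges: [-2.96, 2.96], [-0.34, 2.1], [-1.41, 1.46], [0.24, 2.44], [-1.37, 4.51], [0.17, 1.92], [-2.96, 2.96]. Speed limits (rad/s): [2.39, 2.39, 3.14, 3.14, 3.14, 3.14, 3.14].

INTERFACE

Orientations are given as a rotation vector (axis times angle).
In Python, from bench import * gives the robot as it stands. The module is installed in compiled form; this text tells all that it offers.
- The arm moves only by the tool servo_tool, never from a script. Its argument "motion" is a list of rows, each a list of 5 numbers: the shift along the tool's x, y, z in m, then the turn about the tool's x in degrees, then the gripper command: -1 is fully open, 1 is shut, values between are in proportion. In form: [[dx, dy, dz, turn, fingers], ...]. A call has 1 to 8 rows; each row is the pose to reach, as a shift and turn from the pose measured when the call began, along the tool's axes at that moment; what a row does not reach only later rows make up. A row lasts 1/10 s, in which the tool goes at most 50 mm and 8.59 degrees, less where a joint would pass 70% of its speed; a pose out of reach is approached as far as the arm can. A call with a gripper value outside its range is refused whole. The fingers move at their own pace and stop on an object; "force" is the grip in N (left out, the last holds). Time passes only in rows, so rows that repeat a pose let the fingers close. It gives the time, the measured TCP pose, the force and the opening at its end, in the units of the state.
- get_obs(): the state, without advancing time (a new reading comes with each control period).
- grab_frame(name): name is "scene" or "top"; returns the picture (400x640x3 uint8, red, green, blue); there is no depth.
- camera_params(name): a dict with "mtx" (3x3 intrinsics, pixels), "world_to_cam" (4x4, takes a point from world to camera coordinates). Camera axes: x right, y down, z forward; pixel columns grow to the right and rows downward; lengths in m; the calibration is good to about 2 mm. A picture is of the moment at which its call begins. camera_params takes no time and is no camera call.
- hand_in(): hands the job in, once; it reports no verdict.
The state is a dict: "clock": time; "joints": joint angles; "qvel": joint speeds; "tau": joint torques, N m; "tcp_pos": TCP position; "orientation": TCP orientation; "contact_force": force on the tool from outside, world axes, zero at the start; "moment": the same for the moment, N m; "grip_width": finger opening in m.
Only numpy, scipy, OpenCV 4.12 (cv2) and the standard library are available. Lean on these libraries where they do the work, as an engineer would, in place of code of your own. Each camera call takes 0.05 s, during which the arm holds its last target. There are 200 camera calls.

## Working session

There is one attempt and no reset: what is moved stays moved. The work goes in short steps, Python scripts to look and compute and a tool call to move; the robot and the scene stay as the last step left them, time stands still between calls to the robot, and variables do not carry over. Pictures are saved under pics/ and viewed, about 8 in all and at most 12, crops included, and the job is handed in when it is done.

Besides the shell and the picture viewer there is one more tool, called after "Call:" as name([rows], argument=value, ...), one row to a line, values as JSON. servo_tool: Moves the arm, as the interface text tells. Its arguments: {"type":"object","properties":{"motion":{"type":"array","items":{"type":"array","items":{"type":"number"}}},"force":{"type":"number"}},"required":["motion"]}

```bash
mkdir -p pics; cat > h.py <<'E'
from bench import *
import numpy as np, cv2
from scipy.spatial.transform import Rotation as R
def P(name):
    c=camera_params(name); return np.array(c["mtx"]),np.array(c["world_to_cam"])
def ray(name,uv,z):
    K,T=P(name); Ri=T[:3,:3].T; o=-Ri@T[:3,3]; d=Ri@np.linalg.inv(K)@np.array([uv[0],uv[1],1.]); return o+d*(z-o[2])/d[2]
def proj(name,p):
    K,T=P(name); q=K@(T[:3,:3]@np.array(p)+T[:3,3]); return q[:2]/q[2]
def save(name,f):
    im=grab_frame(name); cv2.imwrite("pics/"+f,im[:,:,::-1]); return im
E
python3 - <<'E'
from h import *
s=save("scene","s0.png"); t=save("top","t0.png")
for n in("scene","top"):
    K,T=P(n); print(n,K.round(1).tolist(),(-T[:3,:3].T@T[:3,3]).round(3),T[:3,:3].round(2).tolist())
o=get_obs(); print(o); print(R.from_rotvec(o["orientation"]).as_matrix().round(3))
E
```

```text
scene [[484.7, 0.0, 318.3], [0.0, 484.7, 195.4], [0.0, 0.0, 1.0]] [-0.148 -0.599  0.447] [[0.44, -0.9, -0.01], [-0.39, -0.19, -0.9], [0.81, 0.4, -0.43]]
top [[474.4, 0.0, 321.8], [0.0, 474.4, 194.4], [0.0, 0.0, 1.0]] [ 0.499 -0.232  0.97 ] [[0.0, -1.0, 0.03], [-1.0, -0.01, -0.03], [0.03, -0.03, -1.0]]
{'clock': 0.1, 'joints': array([ 1.04789842,  0.47773586,  0.02234576,  1.55635322, -0.01145622,
        1.10933072, -0.08310936]), 'qvel': array([-2.72556064e-04, -7.90455590e-05, -5.15374976e-04, -8.38857055e-04,
       -3.15240635e-04, -6.59330102e-04, -1.07917510e-03]), 'tau': array([ 4.30558677e-03, -5.97764647e+01,  1.61397479e+00, -2.81952828e+01,
        1.28973217e-02,  5.02906245e-03,  6.56719052e-06]), 'tcp_pos': array([ 0.27192828, -0.61752696,  0.40381016]), 'orientation': array([ 0.89928406,  1.37889878, -0.89799176]), 'contact_force': array([0.06913874, 0.12092876, 0.29194117]), 'moment': array([-0.03060008,  0.04468356, -0.01160756]), 'grip_width': 0.08518220046065415}
[[-0.001  0.915  0.403]
 [ 0.001  0.403 -0.915]
 [-1.    -0.    -0.002]]
```

View pics/t0.png

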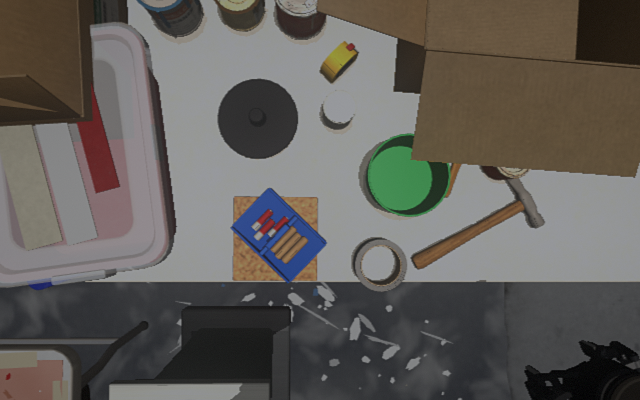

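View pics/s0.png

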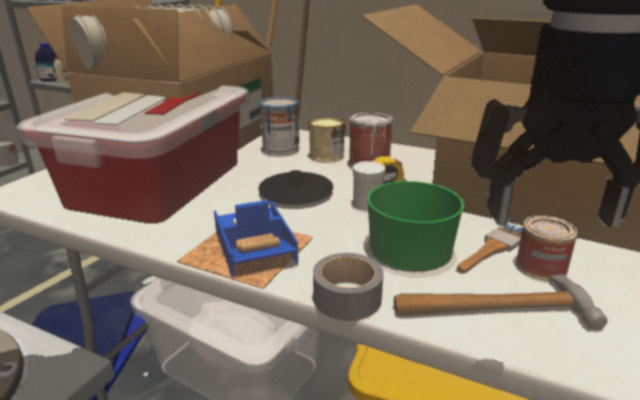

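The top view shows the dish on the mat at about (279,235), with the batteries towards the upper left and the dowels towards the lower right. The tub is at (408,175), the lid knob at (257,117), the jar at (338,110) and the tape at (381,264); a box flap reaches to (415,160). The scene view shows the same layout, with the box flap behind the tub. The tool can only yaw, so I'll grip the tab across its 56 mm width, which lets the dish pivot about the jaw axis. I'll tip it against the tub rim.

```bash
cat >> h.py <<'E'
def tri(a,b):
    A=[];B=[]
    for n,uv in(("scene",a),("top",b)):
        K,T=P(n); M=K@T[:3]
        for i in(0,1):
            r=uv[i]*M[2]-M[i]; A.append(r[:3]);B.append(-r[3])
    x=np.linalg.lstsq(np.array(A),np.array(B),rcond=None)[0]; return x.round(3),np.r_[proj("scene",x)-a,proj("top",x)-b].round(1)
E
cat > m.py <<'E'
from h import *
t=cv2.imread("pics/t0.png"); hsv=cv2.cvtColor(t,cv2.COLOR_BGR2HSV)
def big(m):
    c,_=cv2.findContours(m.astype(np.uint8)*255,cv2.RETR_EXTERNAL,cv2.CHAIN_APPROX_NONE); return max(c,key=cv2.contourArea)
H,S,V=[hsv[:,:,i].astype(int) for i in range(3)]
yy,xx=np.mgrid[:400,:640]
blue=(H>105)&(H<130)&(S>120)&(V>50)&(yy<300)&(xx>200)&(xx<350)
r=cv2.minAreaRect(big(blue)); print("dish",r,ray("top",r[0],.044))
b=cv2.boxPoints(r); print([ray("top",p,.044)[:2].round(3).tolist() for p in b])
cork=(H>5)&(H<22)&(S>80)&(xx>225)&(xx<325)&(yy>190)&(yy<290)
x,y,w,h=cv2.boundingRect(big(cork)); print("mat",x,y,w,h,ray("top",(x+w/2,y+h/2),.004))
g=(H>45)&(H<85)&(S>100)
(gc,gr)=cv2.minEnclosingCircle(big(g)); print("tub",gc,gr,ray("top",gc,.095),gr*.875/474)
dk=(V<90)&(xx>205)&(xx<310)&(yy>70)&(yy<170)
lc,lr=cv2.minEnclosingCircle(big(dk)); print("lid",lc,lr,ray("top",lc,.013),"knob",ray("top",(257,116),.039),lr*.957/474)
for z in(.095,.2,.3): print("flap",ray("top",(415,160),z)[:2],proj("scene",ray("top",(415,160),z)), proj("scene",ray("top",(427,52),z)),proj("scene",ray("top",(320,5),z)))
print(tri((413,150),(415,160)),tri((437,80),(427,52)),tri((497,70),(425,52)))
print("jar",ray("top",(338,107),.084),"tape",ray("top",(381,264),.048))
cv2.imwrite("pics/c1.png",np.hstack([cv2.resize(t[180:290,220:340],None,fx=3.3,fy=3.3),cv2.resize(cv2.imread("pics/s0.png")[190:300,200:320],None,fx=3.3,fy=3.3)]))
E
python3 m.py
```

```text
dish ((278.23712158203125, 235.09335327148438), (80.81647491455078, 56.86263656616211), 43.87669372558594) [ 0.44988055 -0.17816954  0.044     ]
[[0.464, -0.084], [0.544, -0.159], [0.436, -0.273], [0.356, -0.197]]
mat 233 233 51 48 [ 0.40347357 -0.13642104  0.004     ]
tub (408.6644287109375, 174.4121551513672) 41.6884765625 [ 0.56594457 -0.42213754  0.095     ] 0.07695657593288502
lid (257.5, 118.5) 40.32999038696289 [ 0.68307746 -0.13270251  0.013     ] knob [ 0.68300776 -0.1343793   0.039     ] 0.08142574008507066
flap [ 0.59291899 -0.43403797] [425.83457457 193.80679363] [463.75035293 156.4869116 ] [382.53030644 131.08408854]
flap [ 0.58165751 -0.40979611] [414.84389193 134.20061262] [452.19092941 108.03068599] [376.59125917  90.06733463]
flap [ 0.5709323  -0.38670861] [403.12046743  70.62052521] [439.57361178  55.13984861] [370.00083633  44.55199538]
(array([ 0.583, -0.412,  0.174]), array([ 2.2, -0.4, -2.1,  0.8])) (array([ 0.739, -0.408,  0.256]), array([ 3.9, -1. , -4.8,  1.4])) (array([ 0.747, -0.459,  0.268]), array([-25.6,   4.2,  32.6,  -5.5]))
jar [ 0.69290593 -0.29078163  0.084     ] tape [ 0.39469459 -0.37806098  0.048     ]
```

View pics/c1.png

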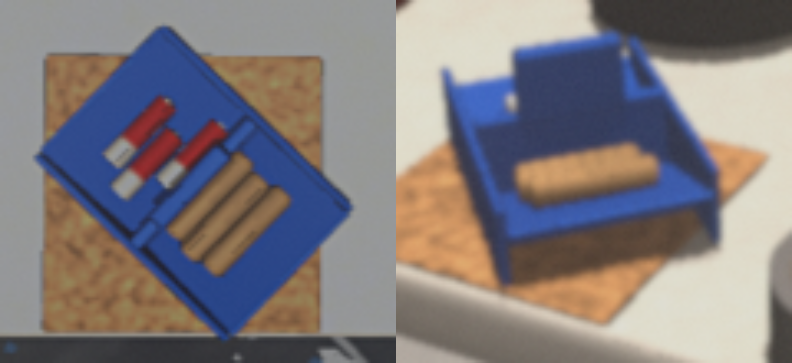

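The crops show the batteries on the dish's upper-left side and the dowels on its lower-right side, with the tab between them. The box flap triangulates to about z = 0.17 close to the tub, so I'll look at it more closely.

```bash
python3 - <<'E'
import cv2,numpy as np
t=cv2.imread("pics/t0.png");s=cv2.imread("pics/s0.png")
a=cv2.resize(t[0:220,350:550],None,fx=2,fy=2);b=cv2.resize(s[40:260,350:550],None,fx=2,fy=2)
cv2.imwrite("pics/c2.png",np.clip(np.hstack([a,b])*1.6,0,255).astype(np.uint8))
E
```

```text
(no output)
```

View pics/c2.png

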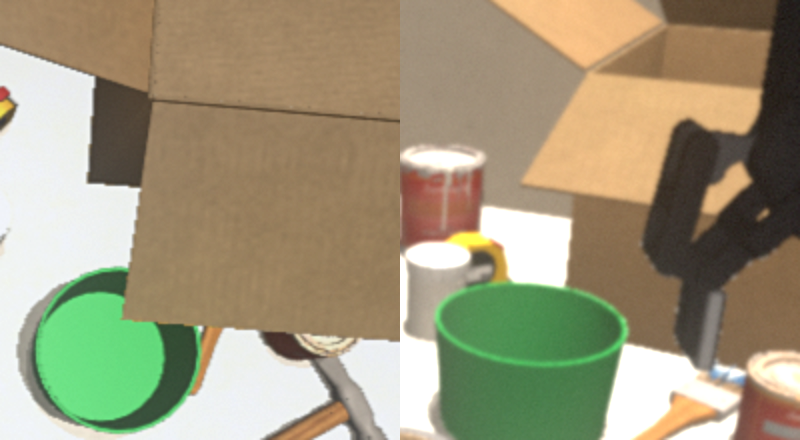

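```bash
python3 - <<'E'
from h import *
print(tri((412,132),(411,159)),tri((443.5,75),(426,49)))
for z in(.19,.2,.21,.22,.25): print(z,ray("top",(550,170),z)[:2],ray("top",(411,159),z)[:2],ray("top",(426,49),z)[:2])
E
```

```text
(array([ 0.583, -0.404,  0.202]), array([-0.5,  0.1,  0.5, -0.2])) (array([ 0.744, -0.412,  0.263]), array([ 0.3, -0.1, -0.4,  0.1]))
0.19 [ 0.56786461 -0.63970321] [ 0.58433763 -0.40542332] [ 0.76922323 -0.43091207]
0.2 [ 0.56698277 -0.63447504] [ 0.58324449 -0.40320028] [ 0.76575855 -0.42836208]
0.21 [ 0.56610093 -0.62924687] [ 0.58215135 -0.40097723] [ 0.76229387 -0.42581209]
0.22 [ 0.56521909 -0.6240187 ] [ 0.5810582  -0.39875419] [ 0.75882919 -0.4232621 ]
0.25 [ 0.56257356 -0.6083342 ] [ 0.57777878 -0.39208505] [ 0.74843514 -0.41561213]
```

The flap's lower edge is at x ≈ 0.583, z ≈ 0.20, for y < -0.40. I'll face the dish along +x and tip it against the tub's near rim, with the tool about 22 mm short of the tub centre so the gripper stays clear of the flap. Now to the approach.

Call:
servo_tool([
  [0, 0.034, -0.033, -3, -1],
  [0, 0.068, -0.066, -6, -1],
  [0.01, 0.102, -0.1, -9, -1],
  [0.02, 0.136, -0.133, -12, -1],
  [0.03, 0.17, -0.166, -15, -1],
  [0.04, 0.204, -0.2, -18, -1],
  [0.05, 0.238, -0.233, -21, -1],
  [0.06, 0.272, -0.266, -22.7, -1],
], force=25)

```text
clock: 0.9
tcp_pos: [0.4138, -0.2625, 0.3438]
orientation: [0.594, 1.49, -0.592]
contact_force: [1.3, 0.0, 0.3]
grip_width: 0.0855
```

```bash
cat > st.py <<'E'
from h import *
import sys
o=get_obs(); M=R.from_rotvec(o["orientation"]).as_matrix(); t=o["tcp_pos"]
print("clk",round(o["clock"],2),"tcp",t.round(4),"zang",np.degrees(np.arctan2(M[1,2],M[0,2])).round(1),"grip",round(o["grip_width"],4),"F",o["contact_force"].round(1),"j",o["joints"].round(2),"\n",M.round(3).tolist())
if len(sys.argv)>1: # target x y z zang
    g=[float(a) for a in sys.argv[1:]]; d=M.T@(np.array(g[:3])-t)
    dz=(np.degrees(np.arctan2(M[1,2],M[0,2]))-g[3]+180)%360-180
    print("shift",d.round(4),"turn",dz.round(1))
E
python3 st.py .447 -.181 .225 -43.5
```

```text
clk 0.9 tcp [ 0.4138 -0.2625  0.3438] zang -43.4 grip 0.0855 F [1.3 0.  0.3] j [ 0.63  0.26 -0.22  2.04  0.07  0.85 -0.39] 
 [[-0.001, 0.688, 0.726], [0.001, 0.726, -0.688], [-1.0, 0.0, -0.002]]
shift [ 0.1189  0.082  -0.0317] turn 0.1
```

Call:
servo_tool([
  [0.01, 0.03, -0.012, 0, -1],
  [0.02, 0.06, -0.024, 0, -1],
  [0.03, 0.082, -0.032, 0, -1],
  [0.05, 0.082, -0.032, 0, -1],
  [0.075, 0.082, -0.032, 0, -1],
  [0.1, 0.082, -0.032, 0, -1],
  [0.119, 0.082, -0.032, 0, -1],
  [0.119, 0.082, -0.032, 0, -1],
])

```text
clock: 1.7
tcp_pos: [0.4456, -0.1804, 0.2227]
orientation: [0.594, 1.495, -0.593]
contact_force: [-0.2, 0.1, 0.1]
grip_width: 0.0854
```

```bash
python3 st.py .447 -.181 .225 -43.5; python3 -c "
from h import *
s=save('scene','a.png');t=save('top','b.png')
cv2.imwrite('pics/c3.png',np.hstack([cv2.resize(s[60:300,150:330],None,fx=2.2,fy=2.2),cv2.resize(t[120:300,200:335],None,fx=2.933,fy=2.933)])[:,:,::-1])"
```

```text
clk 1.7 tcp [ 0.4456 -0.1804  0.2227] zang -43.4 grip 0.0854 F [-0.2  0.1  0.1] j [ 0.44  0.45 -0.23  2.14  0.18  0.58 -0.67] 
 [[-0.006, 0.687, 0.726], [0.003, 0.726, -0.687], [-1.0, -0.002, -0.006]]
shift [-0.0023  0.0005  0.0014] turn 0.1
```

View pics/c3.png

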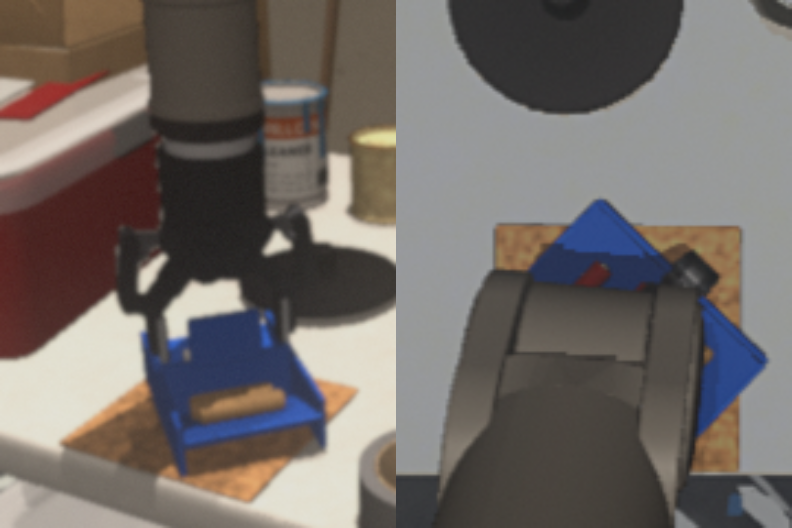

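The fingers straddle the tab: it shows at about (230,340) in the crop, with a finger on each side. I'll close and lift.

Call:
servo_tool([
  [0, 0, 0, 0, 1],
  [0, 0, 0, 0, 1],
  [0, 0, 0, 0, 1],
  [0, 0, 0, 0, 1],
  [0, 0, 0, 0, 1],
  [-0.01, 0, 0, 0, 1],
  [-0.025, 0, 0, 0, 1],
  [-0.04, 0, 0, 0, 1],
], force=25)

```text
clock: 2.6
tcp_pos: [0.4462, -0.1806, 0.2653]
orientation: [0.594, 1.493, -0.592]
contact_force: [0.2, -0.5, -4.5]
grip_width: 0.0558
```

```bash
python3 st.py .48 -.30 .345 -90; python3 -c "
from h import *
s=save('scene','a2.png');t=save('top','b2.png')
cv2.imwrite('pics/c4.png',np.hstack([cv2.resize(s[60:300,150:330],None,fx=2.2,fy=2.2),cv2.resize(t[120:300,200:335],None,fx=2.933,fy=2.933)])[:,:,::-1])"
```

```text
clk 2.6 tcp [ 0.4462 -0.1806  0.2653] zang -43.4 grip 0.0558 F [ 0.2 -0.5 -4.5] j [ 0.47  0.37 -0.25  2.11  0.14  0.67 -0.64] 
 [[-0.004, 0.687, 0.726], [0.002, 0.726, -0.687], [-1.0, -0.001, -0.004]]
shift [-0.0801 -0.0635  0.1063] turn 46.6
```

View pics/c4.png

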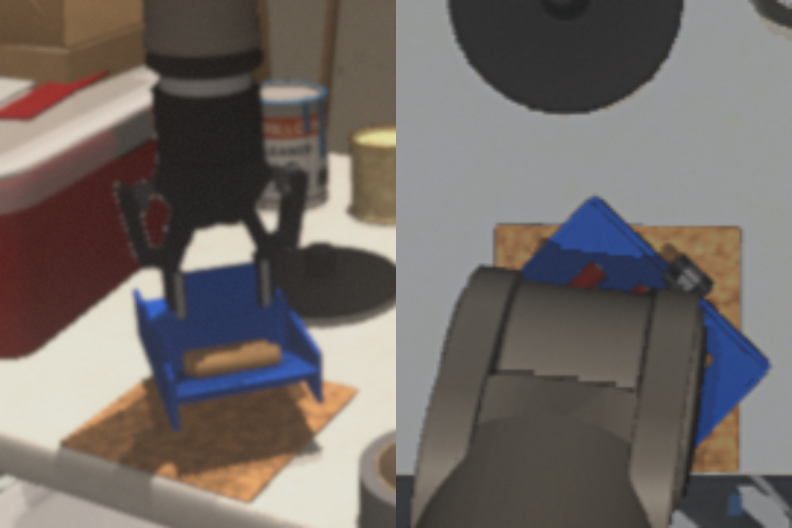

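The dish is lifted level and the dowels are in place. I'll raise it, turn its battery end to +x and carry it to the tub.

Call:
servo_tool([
  [-0.015, -0.004, 0.007, 3, 1],
  [-0.035, -0.012, 0.02, 9, 1],
  [-0.052, -0.022, 0.036, 16, 1],
  [-0.067, -0.033, 0.055, 24, 1],
  [-0.077, -0.044, 0.074, 32, 1],
  [-0.08, -0.054, 0.09, 39, 1],
  [-0.08, -0.061, 0.102, 44.5, 1],
  [-0.08, -0.0635, 0.106, 46.6, 1],
])

```text
clock: 3.5
tcp_pos: [0.48, -0.3013, 0.3457]
orientation: [1.213, 1.208, -1.213]
contact_force: [-0.1, 0.8, -4.5]
grip_width: 0.0555
```

```bash
python3 st.py .54 -.422 .345 -90
```

```text
clk 3.5 tcp [ 0.48   -0.3013  0.3457] zang -90.3 grip 0.0555 F [-0.1  0.8 -4.5] j [ 0.49  0.37 -0.05  1.87  0.02  0.9  -1.14] 
 [[-0.001, 1.0, -0.005], [0.001, -0.005, -1.0], [-1.0, -0.001, -0.001]]
shift [0.0006 0.0606 0.1204] turn -0.3
```

Call:
servo_tool([
  [0, 0.004, 0.012, 0, 1],
  [0, 0.01, 0.03, 0, 1],
  [0, 0.018, 0.052, 0, 1],
  [0, 0.028, 0.075, 0, 1],
  [0, 0.038, 0.096, 0, 1],
  [0, 0.047, 0.111, 0, 1],
  [0, 0.05, 0.119, 0, 1],
  [0, 0.05, 0.12, 0, 1],
])

```text
clock: 4.3
tcp_pos: [0.5292, -0.4221, 0.3447]
orientation: [1.213, 1.209, -1.213]
contact_force: [-0.3, 0.2, -4.8]
grip_width: 0.0557
```

```bash
python3 st.py .54 -.422 .318 -90; python3 -c "
from h import *
s=save('scene','a3.png');t=save('top','b3.png')
cv2.imwrite('pics/c5.png',np.hstack([cv2.resize(s[60:290,310:490],None,fx=2.3,fy=2.3),cv2.resize(t[90:290,330:480],None,fx=2.645,fy=2.645)[:529]])[:,:,::-1])"
```

```text
clk 4.3 tcp [ 0.5292 -0.4221  0.3447] zang -90.3 grip 0.0557 F [-0.3  0.2 -4.8] j [ 0.59  0.54 -0.01  1.6   0.01  1.   -1.  ] 
 [[-0.002, 1.0, -0.004], [0.001, -0.004, -1.0], [-1.0, -0.002, -0.001]]
shift [ 0.0267  0.0108 -0.0002] turn -0.3
```

View pics/c5.png

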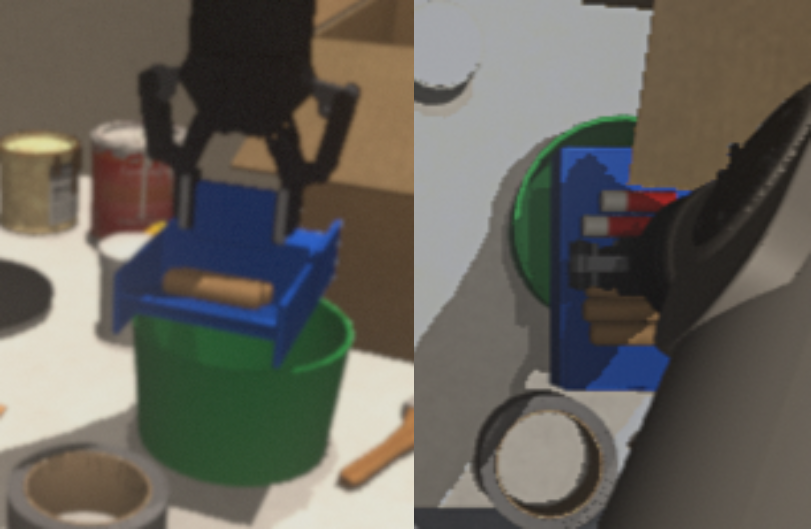

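The dish is level over the tub, facing +x, with the dowels at the back; the gripper is in front of the flap. I'll move forward and lower it onto the near rim.

Call:
servo_tool([
  [0.01, 0.005, 0, 0, 1],
  [0.02, 0.01, 0, 0, 1],
  [0.027, 0.011, 0, 0, 1],
  [0.03, 0.011, 0, 0, 1],
  [0.032, 0.011, 0, 0, 1],
  [0.034, 0.011, 0, 0, 1],
  [0.036, 0.011, 0, 0, 1],
], force=20)

```text
clock: 5.1
tcp_pos: [0.5407, -0.4197, 0.3165]
orientation: [1.214, 1.209, -1.21]
contact_force: [-19.8, 15.4, 54.6]
grip_width: 0.0552
```

```bash
python3 st.py .54 -.422 .305 -90; python3 -c "
from h import *
s=save('scene','a4.png');t=save('top','b4.png')
cv2.imwrite('pics/c6.png',np.hstack([cv2.resize(s[60:290,310:490],None,fx=2.3,fy=2.3),cv2.resize(t[90:290,330:480],None,fx=2.645,fy=2.645)[:529]])[:,:,::-1])"
```

```text
clk 5.1 tcp [ 0.5407 -0.4197  0.3165] zang -90.2 grip 0.0552 F [-19.8  15.4  54.6] j [ 0.58  0.58 -0.02  1.61  0.01  0.96 -1.01] 
 [[0.001, 1.0, -0.003], [0.003, -0.003, -1.0], [-1.0, 0.001, -0.003]]
shift [ 0.0115 -0.0007  0.0023] turn -0.2
```

View pics/c6.png

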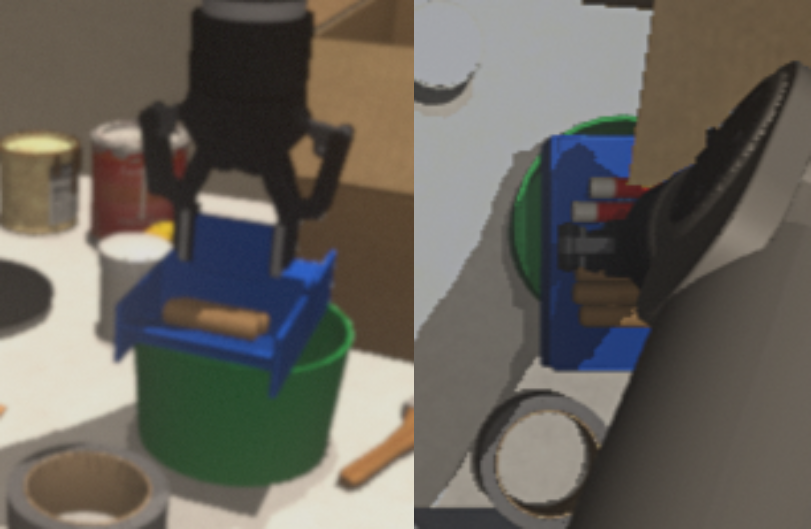

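The dish is still flat: the front ends of its side walls are resting on the far rim as well. I'll lift, back off about 14 mm so the front end goes down inside the mouth, and tip again.

Call:
servo_tool([
  [-0.006, 0, 0, 0, 1],
  [-0.012, -0.004, 0.002, 0, 1],
  [-0.012, -0.009, 0.002, 0, 1],
  [-0.012, -0.014, 0.002, 0, 1],
  [-0.008, -0.014, 0.002, 0, 1],
  [-0.003, -0.014, 0.002, 0, 1],
  [0.0, -0.014, 0.002, 0, 1],
], force=20)

```text
clock: 5.9
tcp_pos: [0.5272, -0.4215, 0.3166]
orientation: [1.214, 1.209, -1.209]
contact_force: [-1.9, 3.5, 11.7]
grip_width: 0.0555
```

```bash
python3 st.py .527 -.422 .305 -90
```

```text
clk 5.9 tcp [ 0.5272 -0.4215  0.3166] zang -90.2 grip 0.0555 F [-1.9  3.5 11.7] j [ 0.6   0.56 -0.02  1.63  0.01  0.95 -1.  ] 
 [[0.002, 1.0, -0.003], [0.003, -0.003, -1.0], [-1.0, 0.002, -0.003]]
shift [ 0.0116 -0.0002  0.0005] turn -0.2
```

Call:
servo_tool([
  [0.0015, 0, 0, 0, 1],
  [0.003, 0, 0, 0, 1],
  [0.0045, 0, 0, 0, 1],
  [0.006, 0, 0, 0, 1],
  [0.006, 0, 0, 0, 1],
], force=20)

```text
clock: 6.4
tcp_pos: [0.5302, -0.4212, 0.3149]
orientation: [1.215, 1.202, -1.203]
contact_force: [1.3, 3.8, 16.6]
grip_width: 0.0555
```

```bash
python3 st.py .527 -.422 .305 -90; python3 -c "
from h import *
s=save('scene','a5.png');t=save('top','b5.png')
cv2.imwrite('pics/c7.png',np.hstack([cv2.resize(s[60:290,310:490],None,fx=2.3,fy=2.3),cv2.resize(t[90:290,330:480],None,fx=2.645,fy=2.645)[:529]])[:,:,::-1])"
```

```text
clk 6.4 tcp [ 0.5302 -0.4212  0.3149] zang -90.1 grip 0.0555 F [ 1.3  3.8 16.6] j [ 0.59  0.56 -0.02  1.63  0.01  0.94 -1.  ] 
 [[0.01, 1.0, -0.001], [0.0, -0.001, -1.0], [-1.0, 0.01, -0.0]]
shift [ 0.0099 -0.0033  0.0008] turn -0.1
```

View pics/c7.png

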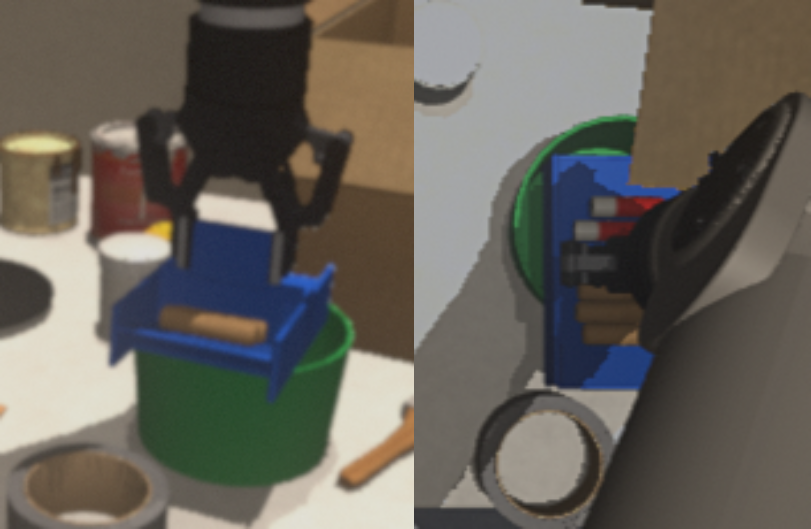

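It has tilted only a few degrees, so pad friction is resisting the pivot. I'll push further down.

Call:
servo_tool([
  [0.004, -0.002, 0, 0, 1],
  [0.008, -0.002, 0, 0, 1],
  [0.012, -0.002, 0, 0, 1],
  [0.012, -0.002, 0, 0, 1],
], force=20)

```text
clock: 6.9
tcp_pos: [0.5341, -0.4207, 0.3106]
orientation: [1.217, 1.187, -1.191]
contact_force: [5.6, 3.1, 26.4]
grip_width: 0.0553
```

```bash
python3 st.py .527 -.422 .305 -90; cat > tilt.py <<'E'
from h import *
import sys
k=sys.argv[1]; s=save("scene","a%s.png"%k); save("top","b%s.png"%k)
hsv=cv2.cvtColor(s,cv2.COLOR_RGB2HSV); m=cv2.inRange(hsv,(105,120,40),(130,255,255)); m[:, :290]=0; m[300:]=0;m[:100]=0
c,_=cv2.findContours(m,cv2.RETR_EXTERNAL,cv2.CHAIN_APPROX_NONE); c=max(c,key=cv2.contourArea)
print(cv2.approxPolyDP(c,2.5,True)[:,0].tolist())
E
python3 tilt.py 6; python3 - <<'E'
import cv2,numpy as np
for k in("3","4","5"):
    s=cv2.imread("pics/a%s.png"%k);m=cv2.inRange(cv2.cvtColor(s,cv2.COLOR_BGR2HSV),(105,120,40),(130,255,255));m[:, :290]=0;m[300:]=0;m[:100]=0
    c=max(cv2.findContours(m,0,1)[0],key=cv2.contourArea);print(k,cv2.approxPolyDP(c,2.5,True)[:,0].tolist())
E
```

```text
clk 6.9 tcp [ 0.5341 -0.4207  0.3106] zang -89.9 grip 0.0553 F [ 5.6  3.1 26.4] j [ 0.59  0.57 -0.02  1.63  0.    0.92 -1.  ] 
 [[0.026, 1.0, 0.001], [-0.005, 0.001, -1.0], [-1.0, 0.026, 0.005]]
shift [ 0.0054 -0.0073  0.0012] turn 0.1
[[397, 157], [394, 178], [381, 177], [379, 189], [420, 195], [427, 199], [427, 207], [420, 209], [377, 198], [371, 200], [407, 209], [404, 214], [383, 211], [424, 220], [428, 223], [428, 230], [449, 205], [453, 181], [446, 186], [430, 186], [426, 183], [428, 162]]
3 [[397, 139], [394, 159], [389, 161], [385, 156], [380, 162], [380, 177], [392, 174], [425, 180], [430, 184], [429, 190], [421, 195], [388, 189], [370, 190], [386, 196], [380, 197], [428, 206], [430, 218], [454, 177], [457, 157], [450, 162], [438, 159], [430, 167], [427, 165], [429, 144]]
4 [[396, 154], [395, 171], [391, 175], [385, 170], [382, 173], [381, 189], [394, 187], [428, 196], [428, 203], [421, 208], [383, 202], [372, 204], [387, 211], [425, 219], [429, 231], [450, 195], [455, 170], [449, 175], [436, 173], [431, 181], [427, 181], [427, 159]]
5 [[395, 157], [393, 177], [388, 178], [384, 173], [379, 179], [379, 191], [424, 197], [427, 207], [416, 211], [368, 204], [391, 210], [386, 214], [425, 222], [428, 233], [451, 198], [454, 176], [448, 181], [434, 179], [429, 185], [425, 182], [426, 162]]
```

Call:
servo_tool([
  [0.004, 0, 0, 0, 1],
  [0.008, 0, 0, 0, 1],
  [0.012, 0, 0, 0, 1],
  [0.015, 0, 0, 0, 1],
  [0.015, 0, 0, 0, 1],
], force=20)

```text
clock: 7.5
tcp_pos: [0.5398, -0.4209, 0.3067]
orientation: [1.219, 1.171, -1.181]
contact_force: [-3.1, 8.8, 47.8]
grip_width: 0.0558
```

```bash
python3 st.py .534 -.422 .305 -90; python3 tilt.py 7
```

```text
clk 7.5 tcp [ 0.5398 -0.4209  0.3067] zang -89.9 grip 0.0558 F [-3.1  8.8 47.8] j [ 0.59  0.58 -0.03  1.63  0.    0.89 -1.  ] 
 [[0.042, 0.999, 0.002], [-0.011, 0.003, -1.0], [-0.999, 0.042, 0.011]]
shift [ 0.0014 -0.0058  0.0011] turn 0.1
[[399, 158], [396, 178], [383, 178], [382, 188], [422, 193], [429, 204], [378, 195], [379, 198], [414, 207], [404, 212], [380, 209], [425, 218], [430, 226], [451, 208], [454, 185], [447, 190], [431, 186], [428, 183], [429, 162]]
```

```bash
cat > fit.py <<'E'
from h import *
from scipy.optimize import least_squares
def fit(pts): # list of (dish point from underside centre, px)
    def f(q):
        x,y,z,t=q; r=[]
        for d,u in pts:
            c,s=np.cos(t),np.sin(t); r+=list(proj("scene",(x+d[0]*c+d[2]*s,y+d[1],z-d[0]*s+d[2]*c))-u)
        return r
    o=least_squares(f,[.54,-.42,.1,0.1]); return o.x.round(3),np.degrees(o.x[3]).round(1),o.fun.round(1)
def P4(nb,ft,tl,tr): return [((-.078,-.055,0),nb),((.078,-.055,.044),ft),((0,.028,.085),tl),((0,-.028,.085),tr)]
if __name__=="__main__":
    print(fit(P4((430,218),(457,157),(397,139),(429,144))))
    print(fit(P4((428,233),(454,176),(395,157),(426,162))))
    print(fit(P4((428,230),(453,181),(397,157),(428,162))))
    print(fit(P4((430,226),(454,185),(399,158),(429,162))))
E
python3 fit.py
```

```text
(array([ 0.559, -0.414,  0.11 ,  0.025]), np.float64(1.4), array([ 0. , -0.2, -0.9, -0.3, -1.1,  0.2,  1.9,  0.2]))
(array([ 0.562, -0.411,  0.077,  0.081]), np.float64(4.6), array([-0.9,  0.2, -1.3, -0.3, -0.4, -0.2,  2.6,  0.2]))
(array([ 0.561, -0.411,  0.075,  0.182]), np.float64(10.5), array([-0.4, -0.2, -0.5, -0.3, -0.9,  0.1,  1.8,  0.4]))
(array([ 0.567, -0.411,  0.071,  0.267]), np.float64(15.3), array([-0.9,  0. , -1.2, -0.3, -0.7, -0.5,  2.6,  0.8]))
```

The dish is tipped about 15° so far. I'll push further, backing the tool off slightly to stay clear of the flap.

Call:
servo_tool([
  [0.004, -0.003, 0, 0, 1],
  [0.008, -0.006, 0, 0, 1],
  [0.012, -0.006, 0, 0, 1],
  [0.016, -0.006, 0, 0, 1],
  [0.018, -0.006, 0, 0, 1],
  [0.018, -0.006, 0, 0, 1],
], force=20)

```text
clock: 8.2
tcp_pos: [0.5386, -0.4205, 0.3054]
orientation: [1.222, 1.159, -1.172]
contact_force: [-24.3, 24.1, 91.1]
grip_width: 0.0554
```

```bash
python3 st.py .534 -.422 .305 -90; python3 tilt.py 8
```

```text
clk 8.2 tcp [ 0.5386 -0.4205  0.3054] zang -89.8 grip 0.0554 F [-24.3  24.1  91.1] j [ 0.6   0.57 -0.03  1.64 -0.    0.87 -0.99] 
 [[0.056, 0.998, 0.003], [-0.014, 0.004, -1.0], [-0.998, 0.056, 0.015]]
shift [ 0.0002 -0.0047  0.0015] turn 0.2
[[400, 158], [396, 179], [385, 177], [381, 189], [386, 186], [423, 193], [429, 203], [424, 205], [378, 195], [415, 207], [413, 210], [411, 207], [410, 212], [408, 209], [406, 212], [402, 211], [404, 209], [383, 209], [426, 218], [431, 225], [450, 210], [454, 186], [446, 191], [442, 187], [431, 186], [428, 182], [430, 163]]
```

Call:
servo_tool([
  [-0.008, -0.002, 0, 0, 1],
  [-0.016, -0.004, 0, 0, 1],
  [-0.022, -0.008, 0, 0, 1],
  [-0.022, -0.01, 0, 0, 1],
], force=20)

```text
clock: 8.7
tcp_pos: [0.5264, -0.4205, 0.3253]
orientation: [1.222, 1.161, -1.174]
contact_force: [0.2, 0.1, -5.6]
grip_width: 0.0553
```

```bash
python3 st.py .534 -.422 .305 -90; python3 tilt.py 9; python3 -c "
from h import *
t=cv2.imread('pics/b3.png');s=cv2.imread('pics/a9.png');t9=cv2.imread('pics/b9.png')
print('front',ray('top',(383.8,146.2),.170-.002),'back',ray('top',(382.2,236.8),.170))
for n in('3','8','9'):
  m=cv2.inRange(cv2.cvtColor(cv2.imread('pics/b%s.png'%n),cv2.COLOR_BGR2HSV),(105,120,40),(130,255,255));m[:,:370]=0;m[260:]=0
  c=max(cv2.findContours(m,0,1)[0],key=cv2.contourArea);print(n,cv2.boundingRect(c),cv2.approxPolyDP(c,2.5,True)[:,0].tolist())
cv2.imwrite('pics/c8.png',np.hstack([cv2.resize(s[60:290,310:490],None,fx=2.3,fy=2.3),cv2.resize(t9[90:290,330:480],None,fx=2.645,fy=2.645)[:529]]))"
```

```text
clk 8.7 tcp [ 0.5264 -0.4205  0.3253] zang -89.9 grip 0.0553 F [ 0.2  0.1 -5.6] j [ 0.61  0.54 -0.03  1.65 -0.    0.9  -0.98] 
 [[0.054, 0.999, 0.003], [-0.014, 0.003, -1.0], [-0.998, 0.054, 0.014]]
shift [0.0207 0.0065 0.0013] turn 0.1
[[397, 150], [395, 169], [383, 170], [380, 181], [387, 179], [421, 185], [428, 191], [428, 196], [374, 189], [406, 196], [403, 203], [381, 202], [424, 210], [430, 218], [452, 200], [455, 177], [446, 183], [441, 178], [430, 177], [428, 153]]
front [ 0.60822597 -0.3636666   0.168     ] back [ 0.45427722 -0.36073507  0.17      ]
3 (385, 145, 50, 93) [[387, 145], [385, 235], [421, 237], [426, 226], [421, 221], [395, 219], [394, 202], [387, 198], [387, 182], [406, 180], [392, 178], [392, 172], [399, 170], [400, 161], [434, 162], [410, 160], [411, 146]]
8 (383, 188, 34, 42) [[383, 188], [384, 226], [414, 229], [416, 223], [410, 215], [393, 213], [390, 193], [385, 193]]
9 (383, 150, 56, 88) [[383, 150], [386, 234], [419, 237], [413, 229], [414, 222], [395, 220], [392, 199], [385, 197], [385, 183], [392, 174], [409, 174], [398, 174], [399, 165], [427, 166], [438, 162], [410, 160], [410, 152]]
```

View pics/c8.png

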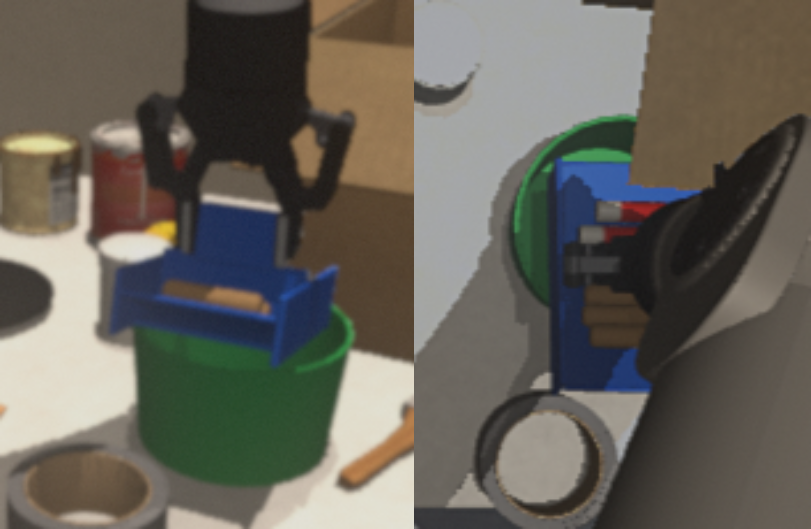

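The dish holds its 15° tip when lifted, with the dowels against the middle wall. It was about 4 mm off to +y and its front edges caught the far rim, so I'll correct that and press again.

Call:
servo_tool([
  [0.0, 0.004, 0.004, 0, 1],
  [0.008, 0.007, 0.004, 0, 1],
  [0.016, 0.007, 0.004, 0, 1],
  [0.02, 0.007, 0.004, 0, 1],
  [0.024, 0.007, 0.004, 0, 1],
  [0.028, 0.007, 0.004, 0, 1],
  [0.028, 0.007, 0.004, 0, 1],
], force=20)

```text
clock: 9.5
tcp_pos: [0.5357, -0.4233, 0.3065]
orientation: [1.223, 1.162, -1.171]
contact_force: [-22.9, 21.7, 62.9]
grip_width: 0.0556
```

```bash
python3 st.py .534 -.422 .305 -90; python3 tilt.py 10
```

```text
clk 9.5 tcp [ 0.5357 -0.4233  0.3065] zang -89.8 grip 0.0556 F [-22.9  21.7  62.9] j [ 0.6   0.57 -0.03  1.64 -0.    0.88 -0.99] 
 [[0.055, 0.998, 0.004], [-0.012, 0.005, -1.0], [-0.998, 0.055, 0.012]]
shift [ 0.0014 -0.0018 -0.0014] turn 0.2
[[400, 159], [397, 179], [386, 178], [383, 189], [389, 187], [423, 193], [430, 203], [426, 205], [379, 196], [404, 202], [405, 208], [412, 205], [409, 213], [389, 211], [427, 218], [433, 225], [452, 210], [456, 187], [448, 192], [443, 187], [432, 187], [429, 182], [431, 163]]
```

Call:
servo_tool([
  [-0.006, -0.004, -0.002, 0, 1],
  [-0.008, -0.009, -0.002, 0, 1],
  [-0.004, -0.009, -0.002, 0, 1],
  [0.002, -0.009, -0.002, 0, 1],
  [0.006, -0.009, -0.002, 0, 1],
  [0.01, -0.009, -0.002, 0, 1],
  [0.01, -0.009, -0.002, 0, 1],
], force=20)

```text
clock: 10.3
tcp_pos: [0.5349, -0.4214, 0.3025]
orientation: [1.225, 1.143, -1.157]
contact_force: [11.0, 4.0, 26.8]
grip_width: 0.0555
```

```bash
python3 st.py .534 -.422 .305 -90; python3 tilt.py 11
```

```text
clk 10.3 tcp [ 0.5349 -0.4214  0.3025] zang -89.6 grip 0.0555 F [11.   4.  26.8] j [ 0.61  0.57 -0.04  1.65 -0.01  0.84 -0.98] 
 [[0.076, 0.997, 0.006], [-0.019, 0.008, -1.0], [-0.997, 0.076, 0.019]]
shift [-0.0025 -0.0007  0.0007] turn 0.4
[[378, 183], [399, 189], [400, 196], [396, 198], [403, 200], [394, 205], [382, 205], [431, 217], [432, 214], [443, 217], [451, 212], [453, 200], [438, 183], [434, 188], [429, 186], [430, 165], [402, 162], [396, 182], [386, 180], [384, 184]]
```

```bash
python3 - <<'E'
from fit import *
print(fit(P4((431,217),(453,198),(402,162),(430,165))))
s=cv2.imread('pics/a11.png');t=cv2.imread('pics/b11.png')
cv2.imwrite('pics/c9.png',np.hstack([cv2.resize(s[60:290,310:490],None,fx=2.3,fy=2.3),cv2.resize(t[90:290,330:480],None,fx=2.645,fy=2.645)[:529]]))
E
```

```text
(array([ 0.568, -0.41 ,  0.065,  0.504]), np.float64(28.9), array([-0.4,  0.1, -1.9, -0.5, -1.1, -1. ,  3.3,  1.3]))
```

View pics/c9.png

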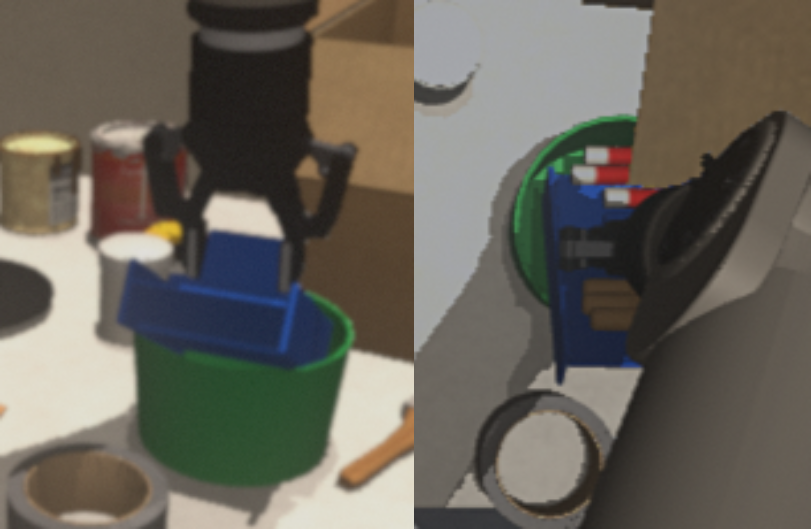

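The dish is tipped about 29° and the batteries are rolling out over the lip. I'll raise it a little and hold so the tip counts and they clear the lip.

Call:
servo_tool([
  [-0.004, 0, 0, 0, 1],
  [-0.01, 0, 0, 0, 1],
  [-0.016, -0.003, 0, 0, 1],
  [-0.02, -0.004, 0, 0, 1],
  [-0.02, -0.004, 0, 0, 1],
  [-0.02, -0.004, 0, 0, 1],
], force=20)

```text
clock: 11.0
tcp_pos: [0.5289, -0.4212, 0.3218]
orientation: [1.225, 1.143, -1.158]
contact_force: [-0.4, -0.0, -3.6]
grip_width: 0.0556
```

```bash
python3 st.py .46 -.30 .36 -90; python3 tilt.py 12;python3 - <<'E'
from h import *
s=cv2.imread('pics/a12.png');t=cv2.imread('pics/b12.png')
cv2.imwrite('pics/c10.png',np.hstack([cv2.resize(s[60:290,310:490],None,fx=2.3,fy=2.3),cv2.resize(t[90:290,330:480],None,fx=2.645,fy=2.645)[:529]]))
E
```

```text
clk 11.0 tcp [ 0.5289 -0.4212  0.3218] zang -89.7 grip 0.0556 F [-0.4 -0.  -3.6] j [ 0.61  0.54 -0.04  1.65 -0.01  0.88 -0.98] 
 [[0.075, 0.997, 0.006], [-0.018, 0.007, -1.0], [-0.997, 0.075, 0.019]]
shift [-0.0455 -0.065  -0.1209] turn 0.3
[[369, 173], [389, 178], [396, 185], [390, 187], [395, 189], [392, 194], [373, 194], [413, 205], [431, 206], [449, 214], [453, 193], [439, 175], [435, 178], [429, 175], [430, 155], [401, 152], [395, 172]]
```

View pics/c10.png

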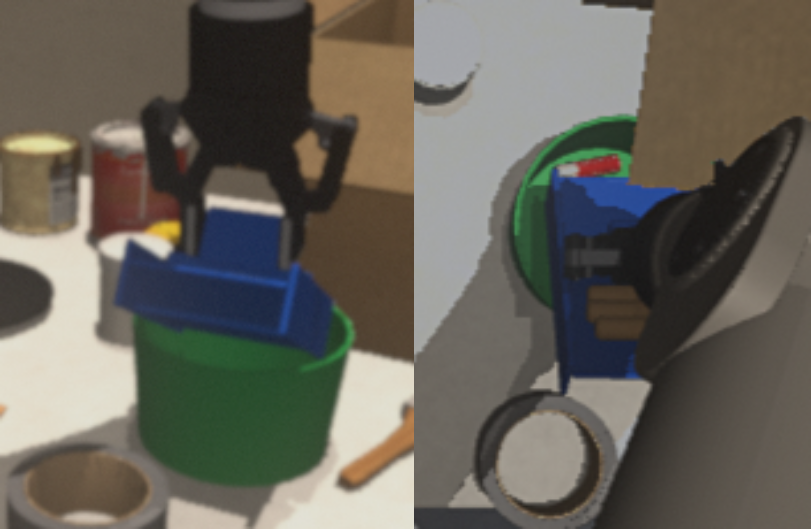

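The battery section is empty: one battery shows in the tub in view, and the load on the wrist has dropped. The three dowels lie against the middle wall. That was my last picture view, so I'll go by numbers from here. I'll carry the dish back to the mat.

Call:
servo_tool([
  [-0.015, -0.005, -0.004, 0, 1],
  [-0.03, -0.015, -0.015, 0, 1],
  [-0.045, -0.03, -0.035, 0, 1],
  [-0.05, -0.045, -0.06, 0, 1],
  [-0.05, -0.06, -0.085, 0, 1],
  [-0.05, -0.07, -0.11, 0, 1],
  [-0.05, -0.078, -0.13, 0, 1],
  [-0.05, -0.08, -0.14, 0, 1],
], force=20)

```text
clock: 11.9
tcp_pos: [0.4438, -0.2789, 0.3639]
orientation: [1.224, 1.145, -1.157]
contact_force: [1.0, -0.4, -3.3]
grip_width: 0.0558
```

```bash
python3 st.py .432 -.168 .275 -90
```

```text
clk 11.9 tcp [ 0.4438 -0.2789  0.3639] zang -89.6 grip 0.0558 F [ 1.  -0.4 -3.3] j [ 0.51  0.26 -0.08  1.98  0.01  0.83 -1.13] 
 [[0.075, 0.997, 0.007], [-0.018, 0.009, -1.0], [-0.997, 0.075, 0.018]]
shift [ 0.0857 -0.0174 -0.1126] turn 0.4
```

Call:
servo_tool([
  [0, -0.003, -0.02, 0, 1],
  [0, -0.008, -0.045, 0, 1],
  [0.005, -0.013, -0.07, 0, 1],
  [0.02, -0.016, -0.09, 0, 1],
  [0.04, -0.017, -0.105, 0, 1],
  [0.06, -0.0175, -0.112, 0, 1],
  [0.078, -0.0175, -0.113, 0, 1],
  [0.086, -0.0175, -0.113, 0, 1],
], force=20)

```text
clock: 12.7
tcp_pos: [0.4321, -0.1675, 0.2741]
orientation: [1.224, 1.145, -1.157]
contact_force: [-0.2, 0.9, -3.8]
grip_width: 0.0553
```

```bash
python3 st.py .432 -.168 .223 -90; cat > dish.py <<'E'
from h import *
import sys
t=save("top","d%s.png"%sys.argv[1])[:,:,::-1]; s=save("scene","e%s.png"%sys.argv[1])[:,:,::-1]
for n,im in(("top",t),("scene",s)):
    m=cv2.inRange(cv2.cvtColor(im.copy(),cv2.COLOR_BGR2HSV),(105,120,40),(130,255,255)); m[:,:190]=0;m[:,360:]=0;m[310:]=0;m[:90]=0
    c=max(cv2.findContours(m,0,1)[0],key=cv2.contourArea);print(n,cv2.boundingRect(c),cv2.approxPolyDP(c,2.5,True)[:,0].tolist())
    r=cv2.minAreaRect(c); print(r)
    if n=="top": print([ray("top",p,.048)[:2].round(3).tolist() for p in list(cv2.boxPoints(r))+[r[0]]])
E
python3 dish.py 1; python3 -c "
from h import *
for x in(-.078,.078):
  for y in(-.055,.055): print('upright exp',x,y,proj('scene',(.441+x,-.171+y,.004)).round(),proj('scene',(.441+x,-.171+y,.048)).round())"
```

```text
clk 12.7 tcp [ 0.4321 -0.1675  0.2741] zang -89.5 grip 0.0553 F [-0.2  0.9 -3.8] j [ 0.34  0.31 -0.13  2.18  0.07  0.58 -1.4 ] 
 [[0.074, 0.997, 0.008], [-0.018, 0.009, -1.0], [-0.997, 0.074, 0.018]]
shift [ 0.0509 -0.0039 -0.0004] turn 0.5
top (244, 206, 59, 33) [[246, 208], [244, 233], [248, 210], [248, 231], [258, 226], [270, 226], [284, 234], [286, 229], [296, 238], [302, 232], [302, 207]]
((273.1630859375, 222.03025817871094), (58.026771545410156, 31.10395050048828), 1.0416266918182373)
[[0.446, -0.112], [0.506, -0.113], [0.505, -0.225], [0.444, -0.224], [0.475, -0.168]]
scene (190, 175, 79, 54) [[190, 196], [190, 199], [229, 208], [230, 213], [238, 211], [240, 228], [244, 224], [254, 228], [263, 223], [262, 220], [266, 221], [264, 212], [268, 211], [268, 203], [254, 198], [252, 177], [235, 175], [230, 192], [217, 196], [242, 202], [242, 209], [210, 203], [203, 199], [206, 197], [203, 194], [205, 197], [202, 199]]
((231.8424530029297, 207.25338745117188), (56.11167907714844, 69.3533706665039), 65.55604553222656)
upright exp -0.078 -0.055 [250. 279.] [248. 255.]
upright exp -0.078 0.055 [194. 262.] [190. 239.]
upright exp 0.078 -0.055 [298. 234.] [297. 212.]
upright exp 0.078 0.055 [247. 221.] [245. 201.]
```

Call:
servo_tool([
  [0.012, 0, 0, 0, 1],
  [0.02, 0, 0, 0, 1],
  [0.027, 0, 0, 0, 1],
  [0.034, 0, 0, 0, 1],
  [0.04, 0, 0, 0, 1],
  [0.046, 0, 0, 0, 1],
  [0.052, 0, 0, 0, 1],
  [0.056, 0, 0, 0, 1],
], force=20)

```text
clock: 13.6
tcp_pos: [0.434, -0.1722, 0.2223]
orientation: [1.225, 1.143, -1.169]
contact_force: [-45.8, 0.3, 126.5]
grip_width: 0.0555
```

```bash
python3 st.py .432 -.168 .218 -90;python3 dish.py 2
```

```text
clk 13.6 tcp [ 0.434  -0.1722  0.2223] zang -90.0 grip 0.0555 F [-45.8   0.3 126.5] j [ 0.33  0.41 -0.1   2.2   0.1   0.46 -1.42] 
 [[0.068, 0.998, -0.001], [-0.021, 0.001, -1.0], [-0.997, 0.068, 0.021]]
shift [ 0.004  -0.0023 -0.0043] turn -0.0
top (247, 195, 58, 39) [[302, 196], [247, 199], [249, 232], [250, 209], [252, 229], [270, 223], [287, 231], [304, 233]]
((275.60443115234375, 215.1412353515625), (38.44209671020508, 55.860408782958984), 87.20729064941406)
[[0.523, -0.117], [0.529, -0.225], [0.454, -0.229], [0.449, -0.121], [0.489, -0.173]]
scene (220, 202, 77, 61) [[220, 254], [255, 261], [255, 256], [273, 238], [273, 229], [282, 229], [296, 213], [292, 217], [272, 213], [265, 231], [256, 226], [256, 206], [235, 202], [237, 222], [226, 220], [226, 228], [230, 226], [227, 232], [231, 229], [264, 235], [266, 239], [253, 254], [235, 251]]
((257.5292053222656, 234.54244995117188), (68.53840637207031, 56.374839782714844), 10.491477012634277)
```

The force reading was 126 N up, about 134 N in total. That is above the 120 N wrist limit, because I pushed too far. I'll unload gently, then release.

Call:
servo_tool([
  [-0.003, 0, 0, 0, 1],
  [-0.005, 0, 0, 0, 1],
  [-0.005, 0, 0, 0, 1],
], force=20)

```text
clock: 14.0
tcp_pos: [0.4338, -0.1721, 0.2276]
orientation: [1.226, 1.142, -1.167]
contact_force: [-0.2, -0.7, -4.5]
grip_width: 0.0556
```

```bash
python3 st.py;python3 dish.py 3
```

```text
clk 14.0 tcp [ 0.4338 -0.1721  0.2276] zang -90.0 grip 0.0556 F [-0.2 -0.7 -4.5] j [ 0.33  0.4  -0.11  2.2   0.1   0.47 -1.42] 
 [[0.07, 0.998, -0.001], [-0.021, 0.001, -1.0], [-0.997, 0.07, 0.021]]
top (247, 195, 58, 39) [[303, 197], [247, 199], [249, 232], [250, 208], [253, 229], [274, 224], [288, 232], [304, 233]]
((275.7278137207031, 215.01235961914062), (38.50569534301758, 56.214683532714844), 87.39744567871094)
[[0.523, -0.117], [0.529, -0.226], [0.454, -0.229], [0.449, -0.121], [0.489, -0.173]]
scene (218, 200, 79, 60) [[218, 251], [254, 258], [273, 235], [272, 227], [283, 226], [296, 211], [291, 215], [271, 211], [269, 223], [264, 228], [258, 225], [256, 204], [234, 200], [236, 217], [234, 220], [226, 217], [226, 228], [266, 236], [252, 252], [240, 249]]
((257.0, 231.50003051757812), (67.86402130126953, 56.72126007080078), 12.33908748626709)
```

The dish is now level and hanging just above the mat. I'll set it down and open.

Call:
servo_tool([
  [0.002, 0, 0, 0, 1],
  [0.003, 0, 0, 0, 1],
  [0.003, 0, 0, 0, -1],
  [0.003, 0, 0, 0, -1],
  [0.003, 0, 0, 0, -1],
  [0.003, 0, 0, 0, -1],
], force=20)

```text
clock: 14.7
tcp_pos: [0.434, -0.1718, 0.224]
orientation: [1.225, 1.143, -1.167]
contact_force: [-0.2, 0.3, -0.4]
grip_width: 0.0857
```

Call:
servo_tool([
  [-0.01, 0, 0, 0, -1],
  [-0.03, 0, 0, 0, -1],
  [-0.06, 0, 0, 0, -1],
  [-0.09, 0, 0, 0, -1],
  [-0.11, 0, 0, 0, -1],
  [-0.12, 0, 0, 0, -1],
])

```text
clock: 15.3
tcp_pos: [0.4259, -0.1694, 0.3463]
orientation: [1.226, 1.139, -1.165]
contact_force: [-0.7, 1.1, -0.6]
grip_width: 0.0853
```

```bash
python3 st.py .683 -.134 .34 -90;python3 dish.py 4; python3 - <<'E'
from h import *
for n,f in(("scene","e4"),("top","d4")):
    im=cv2.imread("pics/%s.png"%f); hsv=cv2.cvtColor(im,cv2.COLOR_BGR2HSV)
    m=cv2.inRange(hsv,(8,60,90),(20,190,255)) if n=="top" else None
    g=cv2.inRange(hsv,(0,130,70),(6,255,255))
    g2=g[130:220,360:455] if n=="top" else g[170:270,360:465]
    print(n,"red px in tub",(g2>0).sum(), "red near mat",(g[180:300,200:340]>0).sum())
E
```

```text
clk 15.3 tcp [ 0.4259 -0.1694  0.3463] zang -90.0 grip 0.0853 F [-0.7  1.1 -0.6] j [ 0.36  0.18 -0.13  2.13  0.04  0.75 -1.37] 
 [[0.073, 0.997, -0.0], [-0.022, 0.001, -1.0], [-0.997, 0.073, 0.022]]
shift [ 0.0243  0.256  -0.0356] turn -0.0
top (247, 195, 59, 52) [[302, 196], [248, 199], [249, 235], [251, 217], [253, 233], [302, 232], [302, 235], [291, 235], [290, 238], [289, 235], [275, 236], [282, 240], [292, 237], [294, 242], [299, 240], [305, 246]]
((275.9371032714844, 221.61648559570312), (51.35606384277344, 55.85142135620117), 87.39744567871094)
[[0.523, -0.117], [0.529, -0.225], [0.429, -0.23], [0.424, -0.123], [0.476, -0.174]]
scene (264, 212, 33, 19) [[265, 226], [280, 230], [296, 214], [290, 217], [264, 212]]
((279.4093017578125, 221.47476196289062), (32.134185791015625, 17.359848022460938), 4.236394882202148)
scene red px in tub 0 red near mat 0
top red px in tub 240 red near mat 0
```

The dish is on the mat with its centre near (0.448,-0.174), about 8 mm off the mat's centre, and it's empty of red. Next is the lid.

Call:
servo_tool([
  [0, 0.035, -0.005, 0, -1],
  [0, 0.075, -0.01, 0, -1],
  [0, 0.12, -0.016, 0, -1],
  [0, 0.16, -0.022, 0, -1],
  [0, 0.2, -0.028, 0, -1],
  [0.005, 0.23, -0.033, 0, -1],
  [0.02, 0.24, -0.035, 0, -1],
  [0.02, 0.24, -0.035, 0, -1],
])

```text
clock: 16.2
tcp_pos: [0.6672, -0.1333, 0.3377]
orientation: [1.223, 1.146, -1.168]
contact_force: [-1.4, -0.0, -1.1]
grip_width: 0.0855
```

```bash
python3 st.py .672 -.131 .198 -90; python3 dish.py 5;python3 - <<'E'
from h import *
t=cv2.imread("pics/d5.png"); hsv=cv2.cvtColor(t,cv2.COLOR_BGR2HSV)
m=cv2.inRange(hsv,(8,70,80),(22,200,255))[190:285,235:320]
b=cv2.inRange(hsv,(105,120,40),(130,255,255)); 
ys,xs=np.nonzero(cv2.inRange(hsv,(8,70,70),(22,220,255))[222:270,250:300]); print("wood px",len(xs))
red=cv2.inRange(hsv,(0,130,70),(6,255,255));ys,xs=np.nonzero(red[130:220,360:455]); print("red in tub",len(xs),xs.min()+360,xs.max()+360,ys.min()+130,ys.max()+130)
d=cv2.resize(t[190:290,240:312],None,fx=1,fy=1)
for r in range(226,262,3): print(r,[tuple(int(v) for v in t[r,c]) for c in range(252,306,9)])
E
```

```text
clk 16.2 tcp [ 0.6672 -0.1333  0.3377] zang -89.9 grip 0.0855 F [-1.4 -0.  -1.1] j [ 0.19  0.54 -0.13  1.62  0.1   0.92 -1.54] 
 [[0.067, 0.998, 0.002], [-0.02, 0.003, -1.0], [-0.998, 0.067, 0.02]]
shift [ 0.1396 -0.0045 -0.0052] turn 0.1
top (247, 195, 60, 84) [[302, 196], [247, 200], [251, 278], [306, 274]]
((276.56903076171875, 236.51959228515625), (81.18889617919922, 56.123870849609375), 87.39744567871094)
[[0.523, -0.117], [0.529, -0.225], [0.372, -0.233], [0.367, -0.126], [0.447, -0.175]]
scene (199, 211, 98, 52) [[296, 214], [291, 217], [264, 211], [265, 222], [262, 225], [265, 229], [262, 233], [266, 228], [272, 233], [253, 254], [223, 248], [216, 242], [199, 247], [199, 250], [253, 262], [255, 256]]
((251.9894256591797, 240.10589599609375), (39.28485870361328, 102.2967529296875), 61.020294189453125)
wood px 623
red in tub 238 392 415 149 179
226 [(117, 59, 34), (134, 68, 39), (134, 68, 40), (134, 70, 41), (155, 79, 46), (156, 81, 49)]
229 [(98, 50, 33), (134, 69, 40), (134, 67, 38), (137, 70, 42), (157, 79, 46), (157, 81, 49)]
232 [(81, 43, 30), (137, 68, 39), (77, 44, 34), 
[... 196 characters left out ...]
), (178, 96, 56), (118, 64, 44)]
241 [(54, 31, 25), (112, 60, 43), (123, 69, 61), (89, 80, 88), (72, 87, 110), (155, 79, 47)]
244 [(52, 31, 27), (87, 95, 118), (78, 110, 142), (81, 112, 144), (82, 114, 146), (155, 80, 47)]
247 [(51, 31, 28), (56, 49, 54), (53, 67, 85), (62, 80, 103), (71, 95, 121), (156, 80, 48)]
250 [(44, 29, 26), (74, 108, 139), (75, 104, 134), (90, 128, 162), (89, 127, 162), (155, 79, 46)]
253 [(46, 30, 26), (68, 103, 134), (70, 96, 124), (70, 94, 121), (68, 92, 116), (155, 80, 47)]
256 [(47, 31, 26), (116, 62, 42), (64, 87, 112), (77, 107, 136), (80, 113, 143), (155, 80, 46)]
259 [(46, 28, 25), (110, 75, 65), (81, 114, 147), (86, 124, 160), (87, 125, 161), (155, 80, 47)]
```

The dish stands at (0.447,-0.175) with its full footprint visible, so it's flat, and all three dowels are in their section. I'll lower onto the knob.

Call:
servo_tool([
  [0.03, -0.002, -0.003, 0, -1],
  [0.07, -0.0045, -0.005, 0, -1],
  [0.105, -0.0045, -0.005, 0, -1],
  [0.13, -0.0045, -0.005, 0, -1],
  [0.139, -0.0045, -0.005, 0, -1],
  [0.139, -0.0045, -0.005, 0, 1],
  [0.139, -0.0045, -0.005, 0, 1],
  [0.139, -0.0045, -0.005, 0, 1],
], force=40)

```text
clock: 17.1
tcp_pos: [0.6718, -0.1328, 0.2031]
orientation: [1.226, 1.14, -1.166]
contact_force: [0.3, -0.5, -0.4]
grip_width: 0.0438
```

Call:
servo_tool([
  [0, 0, 0, 0, 1],
  [0, 0, 0, 0, 1],
  [0, 0, 0, 0, 1],
  [-0.005, 0, 0, 0, 1],
  [-0.015, 0, 0, 0, 1],
  [-0.03, 0, 0, 0, 1],
], force=40)

```text
clock: 17.7
tcp_pos: [0.669, -0.1321, 0.2329]
orientation: [1.225, 1.142, -1.168]
contact_force: [0.1, -0.5, -1.3]
grip_width: 0.028
```

```bash
python3 st.py .53 -.425 .36 -90
```

```text
clk 17.7 tcp [ 0.669  -0.1321  0.2329] zang -90.0 grip 0.028 F [ 0.1 -0.5 -1.3] j [ 0.18  0.66 -0.12  1.68  0.13  0.74 -1.57] 
 [[0.07, 0.998, -0.0], [-0.022, 0.001, -1.0], [-0.997, 0.07, 0.022]]
shift [-0.1301 -0.1302  0.2957] turn -0.0
```

The lid is gripped and lifted. I'll raise it above the jar, pull back in x first, then move over to the tub.

Call:
servo_tool([
  [-0.03, 0, 0, 0, 1],
  [-0.065, -0.005, 0, 0, 1],
  [-0.1, -0.025, 0, 0, 1],
  [-0.12, -0.055, 0.01, 0, 1],
  [-0.125, -0.09, 0.03, 0, 1],
  [-0.125, -0.12, 0.06, 0, 1],
  [-0.125, -0.14, 0.095, 0, 1],
  [-0.125, -0.145, 0.12, 0, 1],
])

```text
clock: 18.5
tcp_pos: [0.5127, -0.252, 0.3514]
orientation: [1.226, 1.14, -1.171]
contact_force: [1.1, 0.1, -1.3]
grip_width: 0.0282
```

```bash
python3 st.py .52 -.422 .325 -90; python3 - <<'E'
from h import *
o=get_obs(); t=save("top","f1.png"); V=cv2.cvtColor(t,cv2.COLOR_RGB2HSV)
print(o["tcp_pos"])
E
```

```text
clk 18.5 tcp [ 0.5127 -0.252   0.3514] zang -90.2 grip 0.0282 F [ 1.1  0.1 -1.3] j [ 0.44  0.35 -0.11  1.88  0.05  0.84 -1.27] 
 [[0.069, 0.998, -0.003], [-0.023, -0.002, -1.0], [-0.997, 0.069, 0.023]]
shift [0.0308 0.0058 0.1693] turn -0.2
[ 0.51265912 -0.25199781  0.35138225]
```

Call:
servo_tool([
  [0.0, 0.0, 0.03, 0, 1],
  [0.0, 0.0, 0.07, 0, 1],
  [0.003, 0.002, 0.11, 0, 1],
  [0.008, 0.004, 0.145, 0, 1],
  [0.015, 0.008, 0.163, 0, 1],
  [0.025, 0.012, 0.166, 0, 1],
  [0.034, 0.015, 0.166, 0, 1],
  [0.037, 0.016, 0.166, 0, 1],
])

```text
clock: 19.35
tcp_pos: [0.5304, -0.4209, 0.3187]
orientation: [1.227, 1.14, -1.173]
contact_force: [0.2, -0.5, -1.3]
grip_width: 0.0279
```

```bash
python3 st.py .532 -.4185 .295 -90; cat > lid.py <<'E'
from h import *
import sys
s=save("scene","L%s.png"%sys.argv[1]); t=save("top","M%s.png"%sys.argv[1])
for n,im,w in(("scene",s,(330,490,110,260)),("top",t,(350,470,100,240))):
    hsv=cv2.cvtColor(im,cv2.COLOR_RGB2HSV); m=cv2.inRange(hsv,(0,0,0),(179,90,75))
    if n=="scene": m[:150]=0
    k=np.zeros_like(m); k[w[2]:w[3],w[0]:w[1]]=m[w[2]:w[3],w[0]:w[1]]
    c=max(cv2.findContours(k,0,1)[0],key=cv2.contourArea); print(n,cv2.boundingRect(c),cv2.contourArea(c))
for p,h in(((.566,-.422),.105),):
    a=[proj("scene",(p[0]+.081*np.cos(t),p[1]+.081*np.sin(t),h)) for t in np.linspace(0,6.28,60)]; print("scene lid seated exp x",np.min(a,0).round(1),np.max(a,0).round(1))
    a=[proj("top",(p[0]+.081*np.cos(t),p[1]+.081*np.sin(t),h)) for t in np.linspace(0,6.28,60)]; print("top exp",np.min(a,0).round(1),np.max(a,0).round(1))
E
python3 lid.py 1
```

```text
clk 19.35 tcp [ 0.5304 -0.4209  0.3187] zang -90.3 grip 0.0279 F [ 0.2 -0.5 -1.3] j [ 0.63  0.55 -0.07  1.65  0.02  0.88 -1.02] 
 [[0.068, 0.998, -0.005], [-0.024, -0.004, -1.0], [-0.997, 0.069, 0.023]]
shift [ 0.0237 -0.0001 -0.003 ] turn -0.3
scene (363, 150, 104, 110) 4391.5
top (365, 133, 105, 107) 6540.0
scene lid seated exp x [365.3 173.9] [466.1 216.6]
top exp [365.9 130.1] [453.4 218. ]
```

Call:
servo_tool([
  [0.006, 0, -0.003, 0, 1],
  [0.012, 0, -0.003, 0, 1],
  [0.016, 0, -0.003, 0, 1],
  [0.018, 0, -0.003, 0, 1],
  [0.018, 0, -0.003, 0, 1],
])

```text
clock: 19.95
tcp_pos: [0.5314, -0.4187, 0.301]
orientation: [1.226, 1.139, -1.173]
contact_force: [0.3, 0.2, -2.1]
grip_width: 0.0279
```

```bash
python3 st.py .532 -.4185 .295 -90; python3 - <<'E'
from h import *
s=save("scene","L2.png"); t=save("top","M2.png")
hsv=cv2.cvtColor(t,cv2.COLOR_RGB2HSV)
# left boundary of dark lid per row in top
for r in range(125,225,6):
    row=t[r,350:420].astype(int).max(1); k=np.nonzero(row<75)[0]; print(r, k[0]+350 if len(k) else None, end="; ")
E
```

```text
clk 19.95 tcp [ 0.5314 -0.4187  0.301 ] zang -90.3 grip 0.0279 F [ 0.3  0.2 -2.1] j [ 0.63  0.57 -0.07  1.66  0.03  0.84 -1.02] 
 [[0.068, 0.998, -0.005], [-0.024, -0.004, -1.0], [-0.997, 0.068, 0.024]]
shift [ 0.006   0.0002 -0.0004] turn -0.3
125 None; 131 None; 137 397; 143 386; 149 379; 155 375; 161 374; 167 367; 173 366; 179 365; 185 366; 191 367; 197 368; 203 369; 209 373; 215 377; 221 383;
```

Fitting the lid's left edge in the top image puts the lid about 16 mm short of the tub centre. I'll nudge it 2 mm forward and lower it to the rim, release it, then push the knob forward with closed fingers.

Call:
servo_tool([
  [0.002, 0.002, 0, 0, 1],
  [0.004, 0.002, 0, 0, 1],
  [0.006, 0.002, 0, 0, 1],
  [0.008, 0.002, 0, 0, 1],
])

```text
clock: 20.45
tcp_pos: [0.5359, -0.4192, 0.2955]
orientation: [1.227, 1.133, -1.17]
contact_force: [5.4, 0.6, 7.6]
grip_width: 0.0281
```

```bash
python3 st.py
```

```text
clk 20.45 tcp [ 0.5359 -0.4192  0.2955] zang -90.3 grip 0.0281 F [5.4 0.6 7.6] j [ 0.63  0.58 -0.07  1.66  0.03  0.83 -1.02] 
 [[0.074, 0.997, -0.005], [-0.027, -0.003, -1.0], [-0.997, 0.074, 0.026]]
```

Call:
servo_tool([
  [0, 0, 0, 0, 0],
  [0, 0, 0, 0, 0],
  [0, 0, 0, 0, 0],
  [-0.01, -0.003, 0, 0, 0],
  [-0.025, -0.01, 0, 0, 0],
  [-0.04, -0.03, 0, 0, 0],
  [-0.05, -0.06, 0, 0, 0],
  [-0.05, -0.085, 0, 0, 0],
])

```text
clock: 21.25
tcp_pos: [0.4458, -0.4182, 0.342]
orientation: [1.226, 1.129, -1.17]
contact_force: [0.5, 0.2, 0.5]
grip_width: 0.0424
```

```bash
python3 st.py .48 -.4185 .29 -90; cat > L.py <<'E'
from h import *
import sys
s=save("scene","L%s.png"%sys.argv[1]); t=save("top","M%s.png"%sys.argv[1])
from scipy.optimize import least_squares
for n,im,x0,x1,rows in(("top",t,350,420,range(165,222,4)),):
    pts=[]
    for r in rows:
        k=np.nonzero(im[r,x0:x1].astype(int).max(1)<75)[0]
        if len(k): pts.append((k[0]+x0,r))
    W=np.array([ray(n,p,.103)[:2] for p in pts]); f=lambda c: np.hypot(*(W-c).T)-.081
    o=least_squares(f,[.56,-.42],loss="soft_l1",f_scale=.002); print("lid",o.x.round(4),"res mm",(f(o.x)*1e3).round(1))
hsv=cv2.cvtColor(s,cv2.COLOR_RGB2HSV); m=cv2.inRange(hsv,(0,0,0),(179,110,80)); m[:,:355]=0; m[:,475:]=0; m[:120]=0; m[232:]=0
cs=[c for c in cv2.findContours(m,0,1)[0] if cv2.contourArea(c)>200]
for c in cs: print("scene",cv2.boundingRect(c),cv2.contourArea(c),cv2.fitEllipse(c))
q=lambda h,r:np.array([proj("scene",(.566+r*np.cos(a),-.422+r*np.sin(a),h)) for a in np.linspace(0,6.28,60)])
a=q(.103,.081); print("exp flange",a.min(0).round(),a.max(0).round()); a=q(.134,.015); print("exp knob top",a.min(0).round(),a.max(0).round())
E
python3 L.py 3
```

```text
clk 21.25 tcp [ 0.4458 -0.4182  0.342 ] zang -90.3 grip 0.0424 F [0.5 0.2 0.5] j [ 0.71  0.42 -0.07  1.8   0.01  0.84 -0.93] 
 [[0.077, 0.997, -0.006], [-0.029, -0.004, -1.0], [-0.997, 0.077, 0.029]]
shift [ 0.0545  0.0301 -0.0014] turn -0.3
lid [ 0.549  -0.4218] res mm [-2.6  3.3  1.3  1.8 -0.7 -0.7 -0.  -0.5 -0.3 -1.  -0.9 -0.   0.3  0.5
  1. ]
scene (355, 120, 110, 112) 6251.0 ((408.6603088378906, 175.407958984375), (98.49120330810547, 123.13159942626953), 160.88311767578125)
exp flange [365. 175.] [466. 218.]
exp knob top [407. 173.] [426. 181.]
```

The lid's plug is still up on the near rim, with the lid at x ≈ 0.549. I'll push the knob forward with closed fingers.

Call:
servo_tool([
  [0.01, 0.01, -0.001, 0, 1],
  [0.025, 0.025, -0.001, 0, 1],
  [0.04, 0.038, -0.001, 0, 1],
  [0.052, 0.045, -0.001, 0, 1],
  [0.055, 0.048, -0.001, 0, 1],
  [0.055, 0.05, -0.001, 0, 1],
  [0.055, 0.05, -0.001, 0, 1],
])

```text
clock: 22.05
tcp_pos: [0.497, -0.4201, 0.2897]
orientation: [1.228, 1.131, -1.175]
contact_force: [0.2, -0.2, 0.7]
grip_width: -0.0002
```

Call:
servo_tool([
  [0, 0.004, 0, 0, 1],
  [0, 0.008, 0, 0, 1],
  [0, 0.012, 0, 0, 1],
  [0, 0.016, 0, 0, 1],
  [0, 0.02, 0, 0, 1],
  [0, 0.024, 0, 0, 1],
  [0, 0.026, 0, 0, 1],
  [0, 0.026, 0, 0, 1],
])

```text
clock: 22.85
tcp_pos: [0.5174, -0.4219, 0.2904]
orientation: [1.227, 1.141, -1.187]
contact_force: [-19.4, 2.9, 10.8]
grip_width: -0.0001
```

```bash
python3 st.py .527 -.417 .289 -90; python3 L.py 4
```

```text
clk 22.85 tcp [ 0.5174 -0.4219  0.2904] zang -90.8 grip -0.0001 F [-19.4   2.9  10.8] j [ 0.64  0.57 -0.06  1.69  0.03  0.82 -1.02] 
 [[0.059, 0.998, -0.013], [-0.026, -0.012, -1.0], [-0.998, 0.059, 0.026]]
shift [ 0.0019  0.0094 -0.005 ] turn -0.8
lid [ 0.5547 -0.4216] res mm [ 0.2  1.5  0.1  1.1  0.9 -0.4 -1.1 -1.  -1.9 -0.3 -1.2  0.4  0.3  0.4
  2.3]
scene (364, 120, 103, 112) 7175.0 ((415.2225341796875, 180.32083129882812), (91.50033569335938, 122.79978942871094), 1.764955759048462)
exp flange [365. 175.] [466. 218.]
exp knob top [407. 173.] [426. 181.]
```

Call:
servo_tool([
  [0, -0.02, 0, 0, 1],
  [-0.02, -0.05, 0, 0, 1],
  [-0.05, -0.08, 0, 0, 1],
  [-0.08, -0.1, -0.03, 0, 1],
  [-0.08, -0.1, -0.07, 0, 1],
  [-0.08, -0.1, -0.11, 0, 1],
  [-0.08, -0.1, -0.14, 0, 1],
])

```text
clock: 23.65
tcp_pos: [0.4149, -0.2762, 0.3613]
orientation: [1.227, 1.14, -1.185]
contact_force: [0.8, -0.2, -0.8]
grip_width: -0.0003
```

```bash
python3 st.py; python3 L.py 5; python3 - <<'E'
from h import *
t=cv2.imread("pics/M5.png"); s=cv2.imread("pics/L5.png")
g=cv2.inRange(cv2.cvtColor(s,cv2.COLOR_BGR2HSV),(40,80,30),(90,255,255))
for u in range(366,466,8):
    k=np.nonzero(s[150:230,u].astype(int).max(1)<80)[0]+150; gg=np.nonzero(g[150:270,u])[0]+150
    print(u,"dark",(k.min(),k.max()) if len(k) else None,"green",(gg.min(),gg.max()) if len(gg) else None)
E
```

```text
clk 23.65 tcp [ 0.4149 -0.2762  0.3613] zang -90.7 grip -0.0003 F [ 0.8 -0.2 -0.8] j [ 0.57  0.23 -0.13  2.03  0.03  0.82 -1.15] 
 [[0.06, 0.998, -0.012], [-0.026, -0.011, -1.0], [-0.998, 0.061, 0.025]]
lid [ 0.5543 -0.4216] res mm [ 0.3  1.6  0.1  1.1  0.9 -0.5 -1.1 -1.1 -2.  -0.5 -1.4  0.2  0.   4.5
  1.1]
scene (364, 176, 104, 56) 4083.5 ((410.8658752441406, 206.023193359375), (51.465675354003906, 108.6884994506836), 90.93659210205078)
exp flange [365. 175.] [466. 218.]
exp knob top [407. 173.] [426. 181.]
366 dark (np.int64(192), np.int64(203)) green None
374 dark (np.int64(187), np.int64(229)) green (np.int64(213), np.int64(244))
382 dark (np.int64(185), np.int64(229)) green (np.int64(214), np.int64(261))
390 dark (np.int64(166), np.int64(229)) green (np.int64(182), np.int64(265))
398 dark (np.int64(184), np.int64(229)) green (np.int64(181), np.int64(267))
406 dark (np.int64(181), np.int64(229)) green (np.int64(182), np.int64(269))
414 dark (np.int64(178), np.int64(229)) green (np.int64(221), np.int64(269))
422 dark (np.int64(180), np.int64(229)) green (np.int64(221), np.int64(269))
430 dark (np.int64(186), np.int64(229)) green (np.int64(184), np.int64(269))
438 dark (np.int64(187), np.int64(229)) green (np.int64(184), np.int64(266))
446 dark (np.int64(190), np.int64(229)) green (np.int64(187), np.int64(261))
454 dark (np.int64(192), np.int64(229)) green (np.int64(217), np.int64(234))
462 dark (np.int64(198), np.int64(210)) green None
```

```bash
python3 - <<'E'
from h import *
from scipy.optimize import least_squares
t=cv2.imread("pics/M5.png"); s=cv2.imread("pics/L5.png")
# radial scan from interior point in top: first non-dark pixel
c0=np.array([405.,180.]); P2=[]
for a in np.radians(np.arange(-20,300,8)):
    d=np.array([np.cos(a),np.sin(a)])
    for r in np.arange(25,70,.5):
        u,v=(c0+r*d).round().astype(int); px=t[v,u].astype(int)
        if px.max()>85: P2.append((np.degrees(a),u,v,tuple(int(q) for q in px))); break
for p in P2: print(int(p[0]),p[1:3],p[3],ray("top",p[1:3],.103)[:2].round(3),end=" | ")
print()
def row(x,z,y=-.422): return proj("scene",(x,y,z)).round(1)
print("far rim outer",row(.644,.095),"inner",row(.640,.095),"near rim",row(.488,.095))
# along camera direction far point
K,T=P("scene"); f=T[2,:2]/np.hypot(*T[2,:2]); c=np.array([.566,-.422])
for nm,cc,r,z in(("rim far",c,.078,.095),("rim near",c,-.078,.095),("lid far seated",c,.081,.102),("lid near seated",c,-.081,.102),("far seated -11",c-[.011,0],.081,.102),("near -11",c-[.011,0],-.081,.102)):
    q=cc+f*r; print(nm,row(q[0],z,q[1]))
u=414
for v in range(172,232,2): print(v,s[v,414].tolist(),s[v,396].tolist(),end=" ; ")
E
```

```text
-20 (np.int64(450), np.int64(164)) (134, 134, 132) [ 0.585 -0.497] | -12 (np.int64(453), np.int64(170)) (55, 90, 128) [ 0.574 -0.503] | -4 (np.int64(455), np.int64(177)) (56, 79, 108) [ 0.561 -0.507] | 4 (np.int64(455), np.int64(183)) (135, 135, 134) [ 0.55  -0.507] | 12 (np.int64(454), np.int64(190)) (103, 106, 106) [ 0.537 -0.505] | 20 (np.int64(453), np.int64(197)) (139, 137, 136) [ 0.524 -0.503] | 28 (np.int64(450), np.int64(204)) (106, 105, 104) [ 0.511 -0.497] | 36 (np.int64(446), np.int64(210)) (106, 106, 105) [ 0.5  -0.49] | 44 (np.int64(441), np.int64(215)) (88, 90, 89) [ 0.491 -0.48 ] | 52 (np.int64(436), np.int64(219)) (92, 90, 89) [ 0.484 -0.471] | 59 (np.int64(430), np.int64(222)) (88, 86, 86) [ 0.478 -0.46 ] | 68 (np.int64(423), np.int64(225)) (139, 140, 140) [ 0.472 -0.447] | 76 (np.int64(416), np.int64(226)) (85, 88, 90) [ 0.471 -0.434] | 84 (np.int64(410), np.int64(227)) (133, 143, 150) [ 0.469 -0.423] | 92 (np.int64(403), np.int64(226)) (138, 148, 153) [ 0.47 -0.41] | 100 (np.int64(397), np.int64(224)) (117, 126, 131) [ 0.474 -0.399] | 108 (np.int64(391), np.int64(2
[... 2070 characters left out ...]
 [37, 42, 46] [43, 49, 51] ; 190 [39, 44, 46] [45, 49, 53] ; 192 [37, 42, 44] [44, 47, 52] ; 194 [34, 41, 44] [44, 48, 52] ; 196 [36, 41, 44] [42, 49, 51] ; 198 [37, 43, 46] [42, 48, 52] ; 200 [39, 44, 47] [43, 47, 51] ; 202 [41, 43, 48] [45, 48, 51] ; 204 [43, 46, 50] [46, 50, 54] ; 206 [41, 43, 47] [42, 47, 52] ; 208 [39, 44, 46] [40, 45, 50] ; 210 [42, 45, 49] [45, 47, 51] ; 212 [38, 41, 45] [41, 45, 49] ; 214 [40, 44, 48] [41, 46, 49] ; 216 [38, 41, 44] [38, 48, 45] ; 218 [33, 38, 41] [46, 70, 48] ; 220 [38, 54, 39] [48, 76, 47] ; 222 [44, 75, 42] [47, 78, 48] ; 224 [45, 77, 43] [49, 78, 51] ; 226 [46, 78, 43] [49, 78, 49] ; 228 [46, 78, 45] [45, 75, 46] ; 230 [48, 79, 46] [48, 76, 48] ;
```

The lid is tilted: its far edge has dipped inside the far wall and the plug's near side is up on the near rim. Pressing down on the near flange should lever it level and cam it in.

```bash
python3 st.py .49 -.4175 .30 -90
```

```text
clk 23.75 tcp [ 0.4155 -0.2743  0.361 ] zang -90.4 grip -0.0001 F [-0.1 -0.8  0.1] j [ 0.57  0.23 -0.13  2.03  0.03  0.82 -1.15] 
 [[0.059, 0.998, -0.007], [-0.024, -0.006, -1.0], [-0.998, 0.06, 0.024]]
shift [0.0688 0.0716 0.1412] turn -0.4
```

Call:
servo_tool([
  [0, 0.02, 0.04, 0, 1],
  [0, 0.045, 0.085, 0, 1],
  [0.01, 0.065, 0.12, 0, 1],
  [0.03, 0.072, 0.138, 0, 1],
  [0.055, 0.072, 0.141, 0, 1],
  [0.067, 0.072, 0.141, 0, 1],
  [0.069, 0.072, 0.141, 0, 1],
])

```text
clock: 24.45
tcp_pos: [0.49, -0.4171, 0.2979]
orientation: [1.224, 1.148, -1.182]
contact_force: [-1.3, 0.5, 0.2]
grip_width: -0.0001
```

Call:
servo_tool([
  [0.005, 0, 0, 0, 1],
  [0.01, 0, 0, 0, 1],
  [0.014, 0, 0, 0, 1],
  [0.016, 0, 0, 0, 1],
  [0.018, 0, 0, 0, 1],
  [0.018, 0, 0, 0, 1],
])

```text
clock: 25.05
tcp_pos: [0.4916, -0.4179, 0.2827]
orientation: [1.224, 1.145, -1.181]
contact_force: [-3.3, 2.3, 13.2]
grip_width: 0.0001
```

```bash
python3 st.py; cat > Q.py <<'E'
from h import *
import sys
s=save("scene","Q%s.png"%sys.argv[1])[:,:,::-1]; save("top","R%s.png"%sys.argv[1])
h=cv2.cvtColor(s.copy(),cv2.COLOR_BGR2HSV)
for u in(374,382,390,398,414,430,438,446,454,460):
    seg=s[168:235,u].astype(int); dark=np.nonzero(seg.max(1)<62)[0]+168; g=np.nonzero((seg[:,1]-seg[:,2]>20)&(seg[:,1]-seg[:,0]>20))[0]+168
    print(u,"dark",dark.min(),dark.max(),"green above",[int(q) for q in g if q<205],"below",min([int(q) for q in g if q>205],default=None),end="; ")
c=np.array([.566,-.422]); a=np.linspace(0,2*np.pi,720)
E_=lambda z,r:np.array([proj("scene",(c[0]+r*np.cos(q),c[1]+r*np.sin(q),z)) for q in a])
L=E_(.102,.081); B=E_(.097,.081)
print("\nseated exp:",[(u,round(L[np.abs(L[:,0]-u)<1.2][:,1].min()),round(B[np.abs(B[:,0]-u)<1.2][:,1].max())) for u in(374,390,414,438,454)])
E
python3 Q.py 1
```

```text
clk 25.05 tcp [ 0.4916 -0.4179  0.2827] zang -90.4 grip 0.0001 F [-3.3  2.3 13.2] j [ 0.67  0.55 -0.07  1.75  0.04  0.78 -1.  ] 
 [[0.059, 0.998, -0.007], [-0.024, -0.006, -1.0], [-0.998, 0.059, 0.024]]
374 dark 188 210 green above [] below None; 382 dark 168 213 green above [] below 215; 390 dark 168 216 green above [] below 217; 398 dark 168 218 green above [] below 219; 414 dark 168 221 green above [] below 221; 430 dark 168 221 green above [183, 184, 185] below 221; 438 dark 168 220 green above [185, 186] below 221; 446 dark 190 219 green above [188, 189] below 220; 454 dark 193 217 green above [] below 218; 460 dark 197 212 green above [] below None; 
seated exp: [(374, 181, 210), (390, 177, 217), (414, 176, 221), (438, 179, 220), (454, 185, 217)]
```

Call:
servo_tool([
  [0.003, 0.001, 0, 0, 1],
  [0.006, 0.003, 0, 0, 1],
  [0.007, 0.005, 0, 0, 1],
  [0.007, 0.006, 0, 0, 1],
])

```text
clock: 25.55
tcp_pos: [0.4983, -0.4178, 0.2761]
orientation: [1.224, 1.145, -1.181]
contact_force: [-0.2, 0.1, 1.1]
grip_width: -0.0002
```

```bash
python3 st.py; python3 Q.py 2; python3 L.py 6|head -1
```

```text
clk 25.55 tcp [ 0.4983 -0.4178  0.2761] zang -90.4 grip -0.0002 F [-0.2  0.1  1.1] j [ 0.66  0.56 -0.07  1.74  0.04  0.78 -1.  ] 
 [[0.06, 0.998, -0.007], [-0.024, -0.005, -1.0], [-0.998, 0.06, 0.024]]
374 dark 187 212 green above [] below 221; 382 dark 168 216 green above [] below 218; 390 dark 168 219 green above [] below 221; 398 dark 168 221 green above [] below 223; 414 dark 168 224 green above [] below 225; 430 dark 170 224 green above [] below 225; 438 dark 168 223 green above [] below 224; 446 dark 187 222 green above [] below 223; 454 dark 190 219 green above [] below 220; 460 dark 196 213 green above [] below None; 
seated exp: [(374, 181, 210), (390, 177, 217), (414, 176, 221), (438, 179, 220), (454, 185, 217)]
lid [ 0.5583 -0.4219] res mm [-0.7  1.1 -0.1  1.2  1.4  0.4  0.1 -1.3 -1.8 -1.4 -0.3 -0.9  0.9  0.8
```

It dropped in: the force vanished and the strip of far rim is hidden. The lid is at about x = 0.558, 8 mm off centre. I'll raise the fingers slightly and push the knob forward to centre it.

Call:
servo_tool([
  [-0.006, 0, 0, 0, 1],
  [-0.01, 0.004, 0, 0, 1],
  [-0.01, 0.01, 0, 0, 1],
  [-0.01, 0.016, 0, 0, 1],
  [-0.01, 0.022, 0, 0, 1],
  [-0.01, 0.026, 0, 0, 1],
  [-0.01, 0.028, 0, 0, 1],
  [-0.01, 0.029, 0, 0, 1],
])

```text
clock: 26.55
tcp_pos: [0.5267, -0.4176, 0.2875]
orientation: [1.224, 1.145, -1.181]
contact_force: [-1.0, 0.3, -0.8]
grip_width: 0.0003
```

```bash
python3 st.py; python3 Q.py 3; python3 L.py 7|head -1
```

```text
clk 26.55 tcp [ 0.5267 -0.4176  0.2875] zang -90.4 grip 0.0003 F [-1.   0.3 -0.8] j [ 0.63  0.58 -0.07  1.68  0.04  0.82 -1.03] 
 [[0.059, 0.998, -0.007], [-0.024, -0.005, -1.0], [-0.998, 0.059, 0.023]]
374 dark 187 210 green above [] below None; 382 dark 183 214 green above [] below 216; 390 dark 168 218 green above [] below 219; 398 dark 168 220 green above [] below 221; 414 dark 168 223 green above [] below 223; 430 dark 168 223 green above [] below 224; 438 dark 182 222 green above [] below 223; 446 dark 185 221 green above [] below 222; 454 dark 189 218 green above [] below 219; 460 dark 193 213 green above [] below None; 
seated exp: [(374, 181, 210), (390, 177, 217), (414, 176, 221), (438, 179, 220), (454, 185, 217)]
lid [ 0.5638 -0.4215] res mm [-2.5 -0.3 -1.   0.9  1.5  1.   1.2  0.4  0.4 -0.2 -1.2 -0.8 -1.  -1.3
```

The lid is now at about (0.564,-0.4215), within 3 mm of the tub centre. I'll back away and check everything.

Call:
servo_tool([
  [0, -0.02, 0, 0, 1],
  [-0.02, -0.05, 0, 0, 1],
  [-0.05, -0.08, 0, 0, 1],
  [-0.08, -0.1, 0.0, 0, 1],
  [-0.09, -0.1, -0.02, 0, 1],
  [-0.09, -0.1, -0.04, 0, 1],
  [-0.09, -0.1, -0.04, 0, 1],
])

```text
clock: 27.45
tcp_pos: [0.4219, -0.3728, 0.3715]
orientation: [1.223, 1.145, -1.178]
contact_force: [0.2, 0.4, 0.2]
grip_width: -0.0001
```

```bash
python3 st.py; python3 Q.py 4; python3 L.py 8; python3 dish.py 8; python3 - <<'E'
from h import *
t=cv2.imread("pics/M8.png"); t0=cv2.imread("pics/t0.png"); 
for n,w in(("jar",(70,135,315,360)),("tape",(235,292,352,410))):
    a=t[w[0]:w[1],w[2]:w[3]];b=t0[w[0]:w[1],w[2]:w[3]]
    r=cv2.matchTemplate(t[w[0]-10:w[1]+10,w[2]-10:w[3]+10],b,cv2.TM_CCOEFF_NORMED); print(n,"best shift px",np.array(cv2.minMaxLoc(r)[3])-10,round(r.max(),3))
hsv=cv2.cvtColor(t,cv2.COLOR_BGR2HSV); red=cv2.inRange(hsv,(0,130,70),(6,255,255))
print("red outside tub region",(red[120:290,200:460]>0).sum())
E
```

```text
clk 27.45 tcp [ 0.4219 -0.3728  0.3715] zang -90.3 grip -0.0001 F [0.2 0.4 0.2] j [ 0.7   0.32 -0.1   1.88  0.02  0.88 -0.98] 
 [[0.061, 0.998, -0.004], [-0.024, -0.003, -1.0], [-0.998, 0.061, 0.023]]
374 dark 187 210 green above [] below None; 382 dark 183 214 green above [] below 217; 390 dark 168 218 green above [] below 219; 398 dark 179 220 green above [] below 221; 414 dark 178 222 green above [] below 224; 430 dark 182 223 green above [] below 224; 438 dark 182 222 green above [] below 223; 446 dark 185 221 green above [] below 222; 454 dark 189 218 green above [] below 219; 460 dark 193 213 green above [] below None; 
seated exp: [(374, 181, 210), (390, 177, 217), (414, 176, 221), (438, 179, 220), (454, 185, 217)]
lid [ 0.5643 -0.4212] res mm [-2.9 -0.6 -1.2  0.7  1.4  0.9  1.2  0.4  0.5 -0.1 -1.  -0.5  0.3 -0.9]
scene (367, 176, 101, 56) 4463.5 ((413.5718688964844, 205.28009033203125), (55.1731071472168, 108.29806518554688), 89.62158966064453)
scene (355, 120, 43, 45) 831.0 ((370.8876037597656, 136.35946655273438), (35.87211990356445, 48.301971435546875), 32.7412223815918)
exp flange [365. 175.] [466. 218.]
exp knob top [407. 173.] [426. 181.]
top (247, 195, 60, 84) [[302, 196], [247, 200], [251, 278], [306, 275]]
((276.5260009765625, 236.54640197753906), (81.14614868164062, 56.17444610595703), 87.27368927001953)
[[0.523, -0.117], [0.529, -0.225], [0.372, -0.234], [0.367, -0.126], [0.447, -0.175]]
scene (199, 212, 96, 51) [[294, 216], [264, 212], [263, 226], [276, 230], [253, 254], [223, 248], [217, 242], [199, 249], [252, 262]]
((251.06161499023438, 240.84130859375), (38.19306182861328, 99.18406677246094), 61.32685470581055)
jar best shift px [0 0] 0.999
tape best shift px [0 0] 0.294
red outside tub region 0
```

```bash
python3 -c "
from bench import *
print(hand_in())"
```

```text
the job is handed in; nothing more can be done
None
```

I handed the job in at about 27.5 s of the 69 s allowed. The objects look right in my last checks, but one wrist-force reading was over the limit, so **the run may be judged failed**.

**What I did:**
- **Dish:** I gripped it across the tab's 56 mm width so it could pivot, turned it to face the tub and tipped it to about 29° against the near rim. I then pressed it level on the mat and released it.
- **Lid:** It first caught at an angle on the rim. I pressed the near edge down until it dropped in, then pushed the knob to centre it.

**Last checks that looked good:**
- **Dish:** flat on the mat, about 8 mm from the mat's centre.
- **Dowels:** all three were in their own section when the dish was set down, and the dish hasn't moved since.
- **Batteries:** the battery section is empty and no red is visible in the top view from mat to tub. I saw one battery in the tub and infer the other two from the lighter load and the lack of red.
- **Lid:** level by edge rows and about 2 mm off the tub's centre.
- **Jar:** did not move.

**Checks that failed or are uncertain:**
- **Wrist force:** pressing the dish level on the mat gave a reading of about 134 N, over the 120 N limit. I pushed too far.
- **Tipping and flap:** tipping needed several tries with up to about 97 N. I can't rule out that the gripper body touched the box flap in those tries.
- **Tape roll:** the arm hid it in the last picture. It looked in place in the pictures taken while tipping.

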